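# Close out a thread inspection: cap the adapters, hang up the gauges

### The arm

A 6-joint arm with a two-finger parallel gripper is mounted at the origin on the work surface. World frame = base frame: x ahead of the robot, y to its left, z up, the work surface at z = 0. Lengths are in m, angles in degrees, forces in N, time in s.
With the tool pointing down it reaches from about 0.375 to 0.925 m from the base axis. Payload 5.7 kg.
Tool frame: the origin (TCP) lies midway between the tips of the shut fingers; the grasp point (between the pads) lies r.grip_depth behind it (r.grip_depth is the distance from the TCP to the grasp point, in m); z points along the fingers, y is the line along which they close (so a half turn about z gives the same grasp; the last joint's range is limited). The gripper opens to 85 mm and grips with 20 to 120 N. Pads are 22 mm wide; open, the fingers measure 114 mm over their backs; the gripper's body (76 mm by 85 mm) begins 54 mm behind the grasp point. The pads swing forward as they close: fully open they stand 13 mm farther back than shut.
Start: joints at [66.801, 20.558, 86.54, -0, 72.909, -6.595], TCP at [0.171, 0.575, 0.231] pointing down, gripper open.
Joint ranges: [-170.27, 170.27], [-57.76, 135], [12.27, 136.19], [-55.21, 235.2], [11.17, 155.16], [-170.74, 170.74]. Speed limits (degrees/s): [136.94, 136.94, 180, 180, 180, 180].

### API

Orientations are given as [roll, pitch, yaw] about the fixed x, y, z axes, in that order (R = Rz(yaw) Ry(pitch) Rx(roll)).
In Python, from rig import r gives the robot as it stands.
- The arm moves only by the tool move_arm, never from a script. Its argument "targets" is a list of rows, each a list of 7 numbers: the shift along the tool's x, y, z in cm, then the turn, a rotation vector about the tool's x, y, z in rad, then the finger opening in cm, from 0 to 8.54. In form: [[dx, dy, dz, ax, ay, az, jaw], ...]. A call has 1 to 8 rows; each row shifts and turns the commanded pose from where the row before left it, along the tool's axes as they then stand; what a row does not reach is not made up. A row lasts 1/10 s, in which the tool goes at most 50 mm and 8.59 degrees, less where a joint would pass 70% of its speed; a pose out of reach is approached as far as the arm can. A call with a gripper value outside its range is refused whole. The fingers move at their own pace and stop on an object; "grip_force" is the grip in N (left out, the last holds). Time passes only in rows, so rows that do not move let the fingers close. It gives the time, the measured TCP pose, the force, the opening and the grip force at its end, in the units of the state.
- r.observe(): the state, without advancing time (a new reading comes with each control period).
- r.grab_frame(name): name is "scene" or "top" or "wrist"; returns the picture (420x560x3 uint8, red, green, blue); there is no depth.
- r.get_calibration(name): a dict with "fx", "fy", "cx", "cy" (pixels), "origin" and "rotation" of the camera in the world. Camera axes: x right, y down, z forward; pixel columns grow to the right and rows downward; lengths in m; the calibration is good to about 2 mm. A picture is of the moment at which its call begins: read the wrist's pose just before it. get_calibration takes no time and is no camera call; for the wrist camera it gives the pose at the moment of the call.
- r.close_job(): hands the job in; it is judged then, once.
The state is a dict: "time": time; "joint_positions": joint angles; "qd": joint speeds; "joint_efforts": joint torques, N m; "eef_pos": TCP position; "ee_rot": TCP orientation; "force": force on the tool from outside, world axes, zero at the start; "moment": the same for the moment, N m; "gripper_width": opening from 0.0 (shut) to 1.0 (fully open); "grasp_force": force on a finger pad.
Only numpy, scipy, OpenCV 4.12 (cv2) and the standard library are available. Lean on these libraries where they do the work, as an engineer would, in place of code of your own. Each camera call takes 0.05 s, during which the arm holds its last target. There are 200 camera calls.

### The job

The thread check is finished: first screw the orange caps of both upright adapters fully home (clockwise), then lift each thread gauge that is on the bench and hang it by its eye on the peg of its own colour, well inside the upturned tip and clear of the post, hanging free and still. The caps and the resin gauges are brittle, so handle them gently with no more than 35 N of grip and never force a cap past its stop; leave everything else on the bench alone.

Things in the scene. Friction and masses are not known exactly. Their poses are not given: they have to be found in the camera images.
- cap_left (a joint): Angle (rad) of the orange screw cap on the left adapter: 0 = screwed fully home against its stop, growing (anticlockwise from above) as it is loosened, up to 2.6; starts between 1.0 and 2.3. It turns about a fixed vertical axis without rising, against about 0.06 N m of friction, and stays where it is left. More than 90 N from both fingers added up (45 N each) cracks it.
- wing_left (a point): Centre of the wing on the left orange cap, on its turning axis, 183 mm above the bench; turns with the cap. The wing is an upright bar 60 mm long (this point's x), 16 mm thick (y), 28 mm tall (14 mm above and below the point), on a round cap of radius 34 mm. Its white end is at +x; with the cap home that end stands over the white mark on the adapter's shoulder.
- cap_right (a joint): Angle (rad) of the orange screw cap on the right adapter: 0 = screwed fully home against its stop, growing (anticlockwise from above) as it is loosened, up to 2.6; starts between 1.0 and 2.3. It turns about a fixed vertical axis without rising, against about 0.06 N m of friction, and stays where it is left. More than 90 N from both fingers added up (45 N each) cracks it.
- wing_right (a point): Centre of the wing on the right orange cap, on its turning axis, 183 mm above the bench; turns with the cap. The wing is an upright bar 60 mm long (this point's x), 16 mm thick (y), 28 mm tall (14 mm above and below the point), on a round cap of radius 34 mm. Its white end is at +x; with the cap home that end stands over the white mark on the adapter's shoulder.
- gauge_blue: Blue thread gauge, may be absent (None): brittle pale plug (66 mm diameter, 46 mm tall) standing on the bench, with a blue eye plate on top, 12 mm thick (x), 52 mm wide (y); 142 mm tall, 0.19 to 0.31 kg. Origin: centre of underside; z up. Solid grip tab above the eye: 40 mm wide, 109 to 142 mm above the origin. Both faces alike. More than 90 N from both fingers added up (45 N each) cracks it.
- eye_blue (a point): Centre of the blue gauge's eye, 88 mm above the gauge's origin, axes as the gauge; the hole goes right through along x. It is 36 mm wide from 20 mm below this point to 4 mm above it, then narrows like a roof to a ridge 20 mm above this point.
- peg_blue (a point): Blue peg: point on its axis, 240 mm above the bench, 52 mm from its post's axis; hang the eye here; its centre then lies 13 mm lower. x: level, along the peg from tip to post. Peg: level bar 10 mm thick; 36 to 46 mm tipward (-x) it bends up 10 mm (tip top 255 mm above the bench). Fixed stand: blue foot 110 x 75 x 10 mm behind, grey post 16 x 22 mm, blue head 18 x 26 mm, top at 258 mm.
- gauge_green: Green thread gauge, may be absent (None): brittle pale plug (66 mm diameter, 46 mm tall) standing on the bench, with a green eye plate on top, 12 mm thick (x), 52 mm wide (y); 142 mm tall, 0.19 to 0.31 kg. Origin: centre of underside; z up. Solid grip tab above the eye: 40 mm wide, 109 to 142 mm above the origin. Both faces alike. More than 90 N from both fingers added up (45 N each) cracks it.
- eye_green (a point): Centre of the green gauge's eye, 88 mm above the gauge's origin, axes as the gauge; the hole goes right through along x. It is 36 mm wide from 20 mm below this point to 4 mm above it, then narrows like a roof to a ridge 20 mm above this point.
- peg_green (a point): Green peg: point on its axis, 240 mm above the bench, 52 mm from its post's axis; hang the eye here; its centre then lies 13 mm lower. x: level, along the peg from tip to post. Peg: level bar 10 mm thick; 36 to 46 mm tipward (-x) it bends up 10 mm (tip top 255 mm above the bench). Fixed stand: green foot 110 x 75 x 10 mm behind, grey post 16 x 22 mm, green head 18 x 26 mm, top at 258 mm.
- gauge_yellow: Yellow thread gauge, may be absent (None): brittle pale plug (66 mm diameter, 46 mm tall) standing on the bench, with a yellow eye plate on top, 12 mm thick (x), 52 mm wide (y); 142 mm tall, 0.19 to 0.31 kg. Origin: centre of underside; z up. Solid grip tab above the eye: 40 mm wide, 109 to 142 mm above the origin. Both faces alike. More than 90 N from both fingers added up (45 N each) cracks it.
- eye_yellow (a point): Centre of the yellow gauge's eye, 88 mm above the gauge's origin, axes as the gauge; the hole goes right through along x. It is 36 mm wide from 20 mm below this point to 4 mm above it, then narrows like a roof to a ridge 20 mm above this point.
- peg_yellow (a point): Yellow peg: point on its axis, 240 mm above the bench, 52 mm from its post's axis; hang the eye here; its centre then lies 13 mm lower. x: level, along the peg from tip to post. Peg: level bar 10 mm thick; 36 to 46 mm tipward (-x) it bends up 10 mm (tip top 255 mm above the bench). Fixed stand: yellow foot 110 x 75 x 10 mm behind, grey post 16 x 22 mm, yellow head 18 x 26 mm, top at 258 mm.
- gauge_violet: Violet thread gauge, may be absent (None): brittle pale plug (66 mm diameter, 46 mm tall) standing on the bench, with a violet eye plate on top, 12 mm thick (x), 52 mm wide (y); 142 mm tall, 0.19 to 0.31 kg. Origin: centre of underside; z up. Solid grip tab above the eye: 40 mm wide, 109 to 142 mm above the origin. Both faces alike. More than 90 N from both fingers added up (45 N each) cracks it.
- eye_violet (a point): Centre of the violet gauge's eye, 88 mm above the gauge's origin, axes as the gauge; the hole goes right through along x. It is 36 mm wide from 20 mm below this point to 4 mm above it, then narrows like a roof to a ridge 20 mm above this point.
- peg_violet (a point): Violet peg: point on its axis, 240 mm above the bench, 52 mm from its post's axis; hang the eye here; its centre then lies 13 mm lower. x: level, along the peg from tip to post. Peg: level bar 10 mm thick; 36 to 46 mm tipward (-x) it bends up 10 mm (tip top 255 mm above the bench). Fixed stand: violet foot 110 x 75 x 10 mm behind, grey post 16 x 22 mm, violet head 18 x 26 mm, top at 258 mm.
- adapter_left: The fixed upright steel drill-rod adapter on the left, 66 mm diameter, with its orange cap, on a blue plate 100 x 100 x 12 mm. Origin on the bench under its axis; the white mark on its shoulder is at its +x.
- adapter_right: The fixed upright steel drill-rod adapter on the right, 66 mm diameter, with its orange cap, on a blue plate 100 x 100 x 12 mm. Origin on the bench under its axis; the white mark on its shoulder is at its +x.
- tape: Bystander, leave alone: yellow ring of tape, 76 mm diameter, 42 mm tall, on the bench between the gauges and the stands. Origin at the centre of its underside.
- spare_cap: Bystander, leave alone: loose orange cap, 68 mm diameter, 38 mm tall, on the bench between the gauges and the stands. Origin at the centre of its underside.
- small_carton: Bystander, leave alone: small cardboard box 60 x 80 x 50 mm, left of the stands. Origin at the centre of its underside.
- packed0: Bystander, leave alone: wrapped adapter with orange cap lying on a cork pad, 100 x 150 mm, 80 mm tall, right of the stands. Origin at the centre of its underside.
- wrench: Bystander, leave alone: steel wrench lying right of the right adapter (origin near its middle).

How it is judged:
By the outcome, as a careful person would: the job done as asked, in the order asked, and still so for the second after the job is handed in, with the robot touching nothing.
Of gauge_blue, gauge_green, gauge_yellow, gauge_violet only 3 to 4 are there at a start; the rules pass over those that are not, and their reading is None.
At some moment in a run one of gauge_blue, gauge_green, gauge_yellow, gauge_violet may be knocked a few centimetres aside while the robot is not near it.
It also fails if it takes over 210 s, if anything falls off the work surface, if the arm or the gripper's body presses on something with over 40 N, if the wrist force passes 120 N, or if a joint passes its speed limit or range.

## Working session

There is one attempt and no reset: what is moved stays moved. The work goes in short steps, Python scripts to look and compute and a tool call to move; the robot and the scene stay as the last step left them, time stands still between calls to the robot, and variables do not carry over. Pictures are saved under pics/ and viewed, at most 14 in all, crops included, and the job is handed in when it is done.

Besides the shell and the picture viewer there is one more tool, called in YAML: its name, and indented under it one key for each argument. move_arm: Moves the arm, as the interface text tells. Its arguments: {"type":"object","properties":{"targets":{"type":"array","items":{"type":"array","items":{"type":"number"}}},"grip_force":{"type":"number"}},"required":["targets"]}

```bash
mkdir -p pics; ls
python3 - <<'E'
from rig import r
import cv2,numpy as np
o=r.observe();print(o, r.grip_depth)
for n in("scene","top"):
    im=r.grab_frame(n);cv2.imwrite(f"pics/{n}0.png",im[:,:,::-1]);c=r.get_calibration(n);print(n,{k:np.round(v,4).tolist() for k,v in c.items()})
E
```

```text
pics
{'time': 0.0, 'joint_positions': array([ 6.68036325e+01,  2.05964509e+01,  8.65979015e+01, -1.63820880e-03,
        7.29099695e+01, -6.59363773e+00]), 'qd': array([-0.03659109,  0.07837814,  0.02721509,  0.03188   ,  0.02005076,
        0.06811707]), 'joint_efforts': array([-2.64765986e-03, -5.27615476e+01, -2.78621113e+01, -4.79849059e-04,
        1.33271134e-02,  6.76897685e-05]), 'eef_pos': array([0.17117778, 0.57435653, 0.23047623]), 'ee_rot': array([-1.79896188e+02, -1.04243195e-02,  1.63397744e+02]), 'force': array([ 0.13345362, -0.29428136, -0.57050997]), 'moment': array([-0.01634281,  0.00227288,  0.02045172]), 'grasp_force': 0.0, 'gripper_width': 0.9991033129377109} 0.0187
scene {'fx': 467.9143, 'fy': 467.9143, 'cx': 273.8415, 'cy': 208.2658, 'origin': [1.0829, -0.9125, 1.1715], 'rotation': [-134.8555, -0.7878, 32.0151]}
top {'fx': 496.304, 'fy': 496.304, 'cx': 282.9764, 'cy': 210.5509, 'origin': [0.2946, -0.0678, 1.6457], 'rotation': [-169.9206, -0.4138, -89.0301]}
```

View pics/scene0.png

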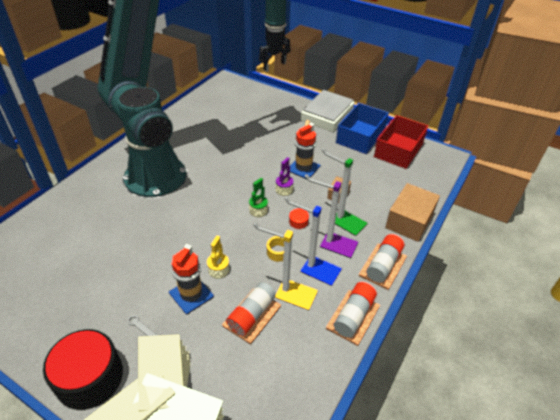

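View pics/top0.png

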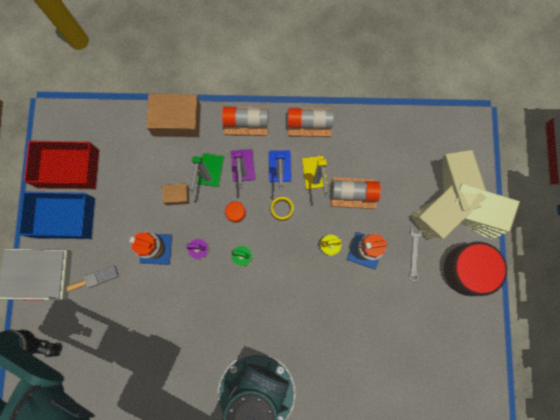

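The top view shows green (241,256), violet (198,248) and yellow (331,244) gauges, with blue absent. The caps are at (145,244) and (372,246), and the pegs run along row ~185. Next I'll zoom in and measure.

```bash
cat > h.py <<'E'
import numpy as np,cv2
from scipy.spatial.transform import Rotation as R
from rig import r
def cal(n):
    c=r.get_calibration(n); K=np.array([[c["fx"],0,c["cx"]],[0,c["fy"],c["cy"]],[0,0,1]])
    rot=np.array(c["rotation"]); M=rot if rot.shape==(3,3) else R.from_euler("xyz",rot,degrees=True).as_matrix()
    return K,M,np.array(c["origin"])
def cast(C,px,z):
    K,M,o=C; px=np.atleast_2d(px).astype(float)
    d=(M@np.linalg.inv(K)@np.c_[px,np.ones(len(px))].T).T
    return o+d*((z-o[2])/d[:,2])[:,None]
def proj(C,P):
    K,M,o=C; q=(K@M.T@(np.atleast_2d(P)-o).T).T
    return q[:,:2]/q[:,2:]
def tri(C1,p1,C2,p2):
    A=[];b=[]
    for C,p in((C1,p1),(C2,p2)):
        K,M,o=C; d=M@np.linalg.inv(K)@np.r_[p,1]; d/=np.linalg.norm(d)
        Q=np.eye(3)-np.outer(d,d);A.append(Q);b.append(Q@o)
    return np.linalg.lstsq(np.vstack(A),np.hstack(b),rcond=None)[0]
HUE=dict(orange=(3,14),yellow=(22,32),green=(45,80),blue=(100,125),violet=(135,160))
def mask(im,c,s=120,v=60):
    h=cv2.cvtColor(im,cv2.COLOR_RGB2HSV);lo,hi=HUE[c]
    return cv2.inRange(h,(lo,s,v),(hi,255,255))
def blobs(m,amin=15):
    n,l,st,ce=cv2.connectedComponentsWithStats(m)
    return [(np.round(ce[i],1).tolist(),st[i].tolist()) for i in range(1,n) if st[i,4]>=amin]
E
python3 - <<'E'
from h import *
for n in("scene","top"):
    im=cv2.imread(f"pics/{n}0.png")[:,:,::-1].copy()
    for c in HUE: print(n,c,[b for b in blobs(mask(im,c)) if (n=="top" and 140<b[0][1]<275 and 120<b[0][0]<400) or (n=="scene" and 150<b[0][0]<400 and 110<b[0][1]<320)])
t=cv2.imread("pics/top0.png")[140:275,120:400]
cv2.imwrite("pics/c1.png",cv2.resize(t,(800,386),interpolation=cv2.INTER_CUBIC))
t=cv2.imread("pics/scene0.png")[110:320,160:380]
cv2.imwrite("pics/c2.png",cv2.resize(t,(628,600),interpolation=cv2.INTER_CUBIC))
E
```

```text
scene orange [([305.7, 135.5], [296, 124, 20, 22, 322]), ([298.5, 218.0], [289, 208, 20, 21, 340]), ([392.4, 252.9], [375, 234, 30, 55, 393]), ([184.7, 262.6], [172, 248, 26, 29, 567]), ([364.4, 276.0], [360, 272, 10, 8, 29]), ([363.4, 301.5], [346, 282, 31, 63, 494])]
scene yellow [([277.7, 245.1], [267, 230, 26, 31, 364]), ([217.0, 256.2], [207, 236, 22, 35, 450]), ([297.0, 294.6], [275, 280, 42, 30, 723])]
scene green [([348.4, 162.4], [345, 159, 8, 8, 42]), ([257.9, 195.7], [250, 178, 17, 31, 287]), ([350.4, 223.0], [335, 212, 32, 23, 402])]
scene blue [([361.7, 127.2], [337, 104, 56, 49, 1714]), ([397.6, 301.2], [331, 155, 145, 265, 2625]), ([303.3, 169.7], [290, 162, 30, 15, 194]), ([316.6, 210.8], [313, 206, 8, 11, 66]), ([321.8, 270.8], [301, 257, 40, 28, 601]), ([191.0, 299.0], [169, 284, 44, 30, 457])]
scene violet [([284.2, 175.0], [276, 158, 17, 29, 227]), ([336.8, 185.8], [334, 182, 7, 9, 48]), ([340.1, 245.0], [321, 234, 37, 23, 483])]
top orange [([361.7, 194.9], [332, 178, 49, 31, 661]), ([234.9, 211.2], [225, 201, 21, 21, 343]), ([143.4, 243.6], [131, 232, 25, 24, 455]), ([374.4, 244.9], [362, 233, 25, 24, 414])]
top yellow [([312.4, 170.5], [302, 156, 25, 34, 529]), ([281.7, 207.6], [270, 197, 24, 23, 229]), ([330.3, 244.4], [320, 235, 22, 20, 344])]
top green [([210.4, 167.7], [192, 154, 32, 33, 557]), ([241.5, 255.4], [232, 246, 20, 20, 292])]
top blue [([279.5, 165.0], [269, 150, 22, 32, 517]), ([358.3, 234.4], [356, 233, 7, 4, 17]), ([161.4, 251.8], [140, 235, 32, 29, 332]), ([362.1, 260.6], [348, 251, 30, 18, 186])]
top violet [([243.6, 163.1], [231, 150, 23, 31, 403]), ([197.3, 248.1], [187, 239, 21, 20, 270])]
```

View pics/c1.png

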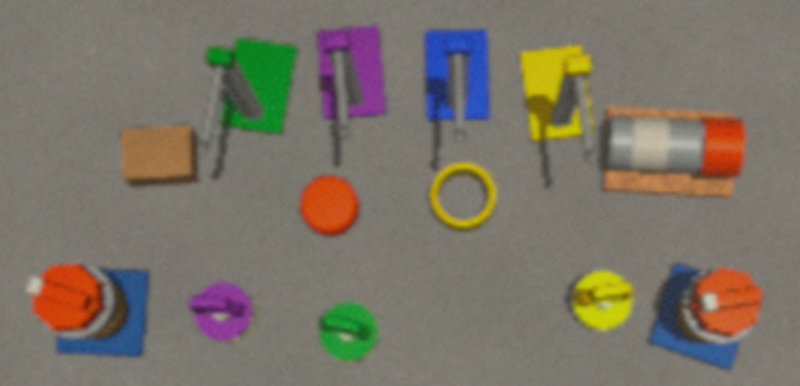

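View pics/c2.png

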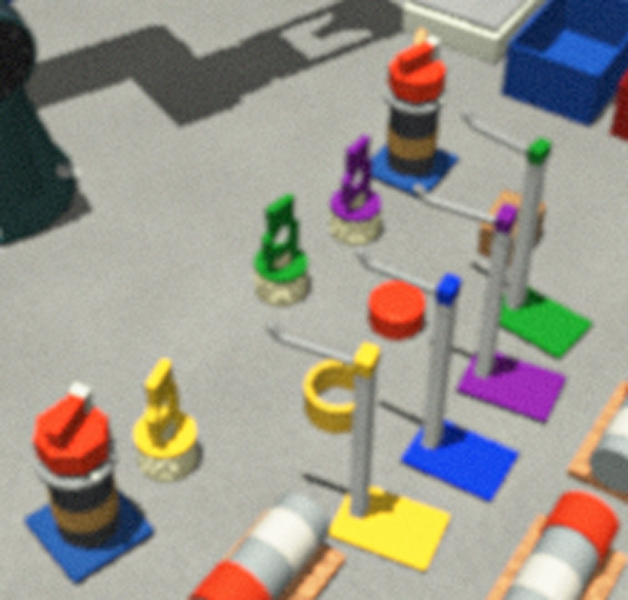

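The crops show the left wing's white end pointing left at about (36,285) in the c1 crop. The right wing's white end is also on its left, at (709,301). The gauge plates lie roughly across y, and all the peg tips point towards the robot. I'll get coarse numbers from these first.

Run:
```python
from h import *
T=cal("top");S=cal("scene");np.set_printoptions(precision=4,suppress=True)
c1=lambda x,y:np.array([120+x/2.857,140+y/2.857]);c2=lambda x,y:np.array([160+x/2.857,110+y/2.857])
for n,t,s in [("gh",(221,53),(540,152)),("vh",(338,40),(506,220)),("yh",(578,62),(368,360)),("gt",(206,143),(467,118)),("vt",(345,133),(418,190)),("yt",(587,157),(270,330)),("Lwhite",(36,285),(432,42)),("Rwhite",(709,301),(80,390))]:
    print(n,tri(T,c1(*t),S,c2(*s)), cast(T,c1(*t),.25 if n[0]!="L" and n[0]!="R" else .19)[0])
for n,p,z in [("Lcap",(143.4,243.6),.17),("Rcap",(374.4,244.9),.17),("gy",(330.3,244.4),.05),("gg",(241.5,255.4),.05),("gv",(197.3,248.1),.05),("tape",(281.7,207.6),.04),("spare",(234.9,211.2),.035)]: print(n,cast(T,p,z)[0])
print(r.get_calibration("wrist"))
```

```text
gh [0.6924 0.1782 0.2467] [0.6918 0.1778 0.25  ]
vh [0.7096 0.06   0.2451] [0.7078 0.0593 0.25  ]
yh [ 0.6899 -0.1857  0.2481] [ 0.6892 -0.1856  0.25  ]
gt [0.5979 0.1885 0.2466] [0.5979 0.1884 0.25  ]
vt [0.6115 0.0494 0.2475] [0.6108 0.0491 0.25  ]
yt [ 0.5908 -0.1969  0.242 ] [ 0.5906 -0.195   0.25  ]
Lwhite [0.4583 0.3666 0.1919] [0.4582 0.3669 0.19  ]
Rwhite [ 0.4542 -0.3252  0.1939] [ 0.4539 -0.3266  0.19  ]
Lcap [0.4495 0.34   0.17  ]
Rcap [ 0.4578 -0.3489  0.17  ]
gy [ 0.4702 -0.2292  0.05  ]
gg [0.4297 0.0562 0.05  ]
gv [0.4506 0.1991 0.05  ]
tape [ 0.5899 -0.0702  0.04  ]
spare [0.576  0.0837 0.035 ]
{'fx': 339.2006613375079, 'fy': 339.2006613375079, 'cx': 278.31994684303527, 'cy': 214.75653317098877, 'origin': array([0.1051, 0.5956, 0.3727]), 'rotation': array([164.1939,   0.0877,  73.3792])}
```

```bash
cat >> h.py <<'E'
np.set_printoptions(precision=4,suppress=True)
def plan(p,yaw,jaw,n=None):
    """rows (tool frame, cm/rad) from the present TCP pose to p, yaw (deg, tool down)"""
    o=r.observe();M=R.from_euler("xyz",o["ee_rot"],degrees=True);G=R.from_euler("xyz",[180,0,yaw],degrees=True)
    p0=np.array(o["eef_pos"]);p=np.array(p)
    rv=(M.inv()*G).as_rotvec();d=p-p0
    if n is None:n=int(max(np.ceil(np.linalg.norm(d)/.045),np.ceil(np.linalg.norm(rv)/.14)))
    print("t",round(o["time"],1),"n",n,"d",d,"rv",rv)
    for i in range(n):
        Mi=M*R.from_rotvec(rv*i/n);s=Mi.inv().apply(d/n)*100
        print(np.round(np.r_[s,rv/n],3).tolist()+[jaw])
def save(im,name,box=None,size=None):
    if box:im=im[box[1]:box[3],box[0]:box[2]]
    im=im[:,:,::-1]
    if size:im=cv2.resize(im,size,interpolation=cv2.INTER_CUBIC)
    cv2.imwrite(f"pics/{name}.png",im)
E
python3 -c "
from h import *
plan([.45,.34,.33],251,5.0)"
```

```text
t 0.1 n 11 d [ 0.2788 -0.2344  0.0995] rv [-0.0012 -0.0014 -1.529 ]
[-3.037, -1.319, -0.902, -0.0, -0.0, -0.139, 5.0]
[-2.825, -1.727, -0.902, -0.0, -0.0, -0.139, 5.0]
[-2.559, -2.102, -0.902, -0.0, -0.0, -0.139, 5.0]
[-2.243, -2.436, -0.902, -0.0, -0.0, -0.139, 5.0]
[-1.884, -2.723, -0.902, -0.0, -0.0, -0.139, 5.0]
[-1.489, -2.958, -0.902, -0.0, -0.0, -0.139, 5.0]
[-1.065, -3.136, -0.902, -0.0, -0.0, -0.139, 5.0]
[-0.62, -3.253, -0.903, -0.0, -0.0, -0.139, 5.0]
[-0.163, -3.307, -0.903, -0.0, -0.0, -0.139, 5.0]
[0.296, -3.298, -0.903, -0.0, -0.0, -0.139, 5.0]
[0.75, -3.225, -0.904, -0.0, -0.0, -0.139, 5.0]
```

move_arm:
  targets:
    - [-3.0,-1.3,-0.9,0,0,-0.139,5]
    - [-2.8,-1.7,-0.9,0,0,-0.139,5]
    - [-2.6,-2.1,-0.9,0,0,-0.139,5]
    - [-2.2,-2.4,-0.9,0,0,-0.139,5]
    - [-1.9,-2.7,-0.9,0,0,-0.139,5]
    - [-1.5,-3.0,-0.9,0,0,-0.139,5]
    - [-1.1,-3.1,-0.9,0,0,-0.139,5]
    - [-0.6,-3.3,-0.9,0,0,-0.139,5]
  grip_force: 25

```text
time: 0.9
eef_pos: [0.3749, 0.4041, 0.3033]
ee_rot: [180.0, -0.0, -132.6]
force: [0.4, 0.0, 0.2]
gripper_width: 0.586
grasp_force: 0.0
```

move_arm:
  targets:
    - [-0.2,-3.3,-0.9,0,0,-0.139,5]
    - [0.3,-3.3,-0.9,0,0,-0.139,5]
    - [0.7,-3.2,-0.9,0,0,-0.139,5]
    - [0,0,0,0,0,0,5]
    - [0,0,0,0,0,0,5]
    - [0,0,0,0,0,0,5]

```text
time: 1.5
eef_pos: [0.4494, 0.3424, 0.3296]
ee_rot: [179.9, -0.1, -109.1]
force: [-0.8, 0.8, -0.3]
gripper_width: 0.583
grasp_force: 0.0
```

Run:
```python
from h import *
o=r.observe();C=cal("wrist");im=r.grab_frame("wrist");save(im,"w1")
np.savez("w1.npz",K=C[0],M=C[1],o=C[2])
print(o["time"],o["eef_pos"],o["ee_rot"],o["moment"],C[2])
print(proj(C,[[.45,.34,.17],[.458,.3667,.19]]))
```

```text
1.5 [0.4494 0.3424 0.3296] [ 179.9165   -0.0536 -109.0639] [-0.0327  0.0155  0.0035] [0.4272 0.2782 0.4718]
[[276.2313 194.088 ]
 [277.5271 230.137 ]]
```

View pics/w1.png

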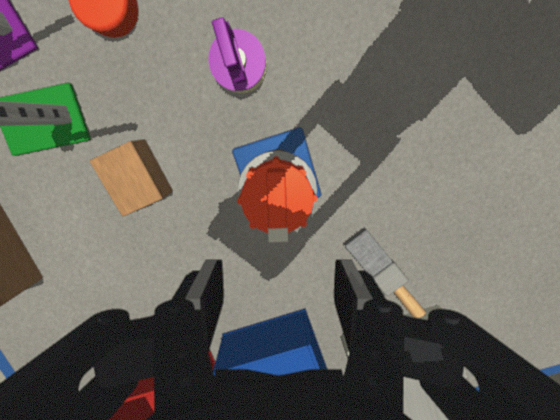

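The wrist view shows the left cap centred near (277,198), with its white wing end at (278,235). The wing is already lined up with the tool x axis. I'll zoom in for the exact axis and the home mark.

Run:
```python
from h import *
z=np.load("w1.npz");C=(z["K"],z["M"],z["o"])
im=cv2.imread("pics/w1.png")[:,:,::-1].copy()
save(im,"w1c",(220,130,340,250),(600,600))
m=mask(im,"orange",100,40);b=[b for b in blobs(m,300) if 240<b[0][0]<310 and 150<b[0][1]<240];print(b)
x,y,w,h,_=b[0][1]
l=cv2.connectedComponents(m)[1];k=l[int(b[0][0][1]),int(b[0][0][0])]
ys,xs=np.where(l==k);P=cast(C,np.c_[xs,ys],.169)[:,:2]
print("circle",cv2.minEnclosingCircle(P.astype(np.float32)))
hsv=cv2.cvtColor(im,cv2.COLOR_RGB2HSV);wh=cv2.inRange(hsv,(0,0,90),(180,60,255));wh[:, :262]=0;wh[:,295:]=0;wh[:226]=0;wh[246:]=0
print(blobs(wh,10), cast(C,(278,235),.19))
```

```text
[([276.6, 196.0], [237, 156, 81, 77, 4325])]
circle ((0.4507319927215576, 0.3435715436935425), 0.03794147074222565)
[([277.6, 235.7], [267, 228, 22, 16, 279])] [[0.4591 0.3711 0.19  ]]
```

View pics/w1c.png

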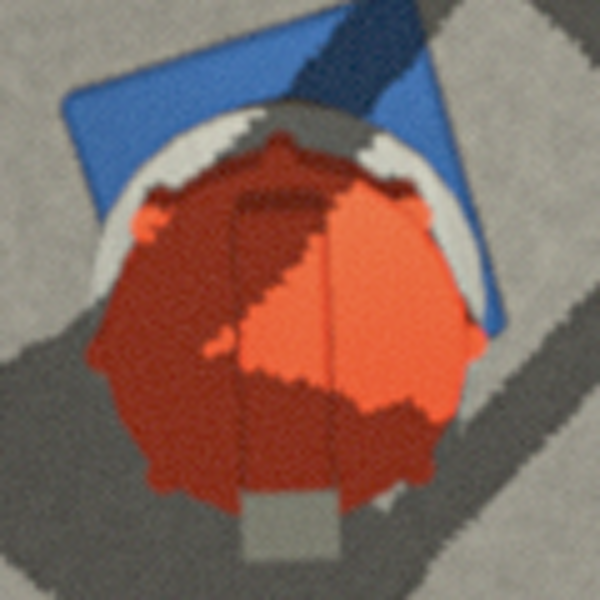

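Run:
```python
from h import *
z=np.load("w1.npz");C=(z["K"],z["M"],z["o"])
a,b,w=cast(C,[(276.6,171),(278.2,242),(278.2,228.2)],.197)
print(a,b,np.linalg.norm(a-b),(a+b)/2,np.degrees(np.arctan2(*(b-a)[1::-1])))
print(cast(C,(220+392/5,130+497/5),.15))
# shoulder outer ring near points, and plate corners
print(cast(C,[(220+95/5,130+290/5),(220+488/5,130+320/5),(220+290/5,130+100/5)],.13)[:,:2]-(a+b)[:2]/2)
q=cast(C,[(220+65/5,130+100/5),(220+503/5,130+330/5),(220+415/5,130+0/5)],.012);print(q)
e=q[2]-q[0];print("plate edge",np.degrees(np.arctan2(e[1],e[0])))
plan([*((a+b)/2)[:2],.225],251,5.0)
```

```text
[0.4414 0.3165 0.197 ] [0.4602 0.3749 0.197 ] 0.061347600147367704 [0.4508 0.3457 0.197 ] 72.12877155107525
[[0.4424 0.3854 0.15  ]]
[[ 0.0362 -0.016 ]
 [-0.0381  0.0164]
 [-0.0141 -0.0392]]
[[0.4967 0.2966 0.012 ]
 [0.4047 0.3951 0.012 ]
 [0.4003 0.3025 0.012 ]]
plate edge 176.49663548227423
t 1.6 n 3 d [ 0.0015  0.0031 -0.1047] rv [ 0.0013 -0.0009 -0.0002]
[-0.117, -0.019, 3.489, 0.0, -0.0, -0.0, 5.0]
[-0.116, -0.018, 3.489, 0.0, -0.0, -0.0, 5.0]
[-0.115, -0.016, 3.489, 0.0, -0.0, -0.0, 5.0]
```

move_arm:
  targets:
    - [-0.27,-0.04,3.0,0,0,-0.02,5]
    - [0,0,4.0,0,0,0,5]
    - [0,0,4.0,0,0,0,5]
    - [0,0,3.0,0,0,0,5]
    - [0,0,1.35,0,0,0,5]
    - [0,0,0,0,0,0,5]
    - [0,0,0,0,0,0,5]
  grip_force: 25

```text
time: 2.25
eef_pos: [0.4521, 0.3454, 0.1778]
ee_rot: [-180.0, 0.1, -107.8]
force: [0.5, 0.6, 0.4]
gripper_width: 0.584
grasp_force: 0.0
```

move_arm:
  targets:
    - [0,0,0,0,0,0,1.0]
    - [0,0,0,0,0,0,1.0]
    - [0,0,0,0,0,0,1.0]
    - [0,0,0,0,0,0,1.0]
    - [0,0,0,0,0,0,1.0]
    - [0,0,0,0,0,0,1.0]
    - [0,0,0,0,0,0,1.0]
    - [0,0,0,0,0,0,1.0]
  grip_force: 25

```text
time: 3.05
eef_pos: [0.452, 0.3454, 0.1784]
ee_rot: [-180.0, 0.1, -107.9]
force: [-2.5, 1.9, 5.4]
gripper_width: 0.175
grasp_force: 26.3
```

```bash
python3 -c "
from h import *
o=r.observe();print(o)"
```

```text
{'time': 3.05, 'joint_positions': array([  30.3924,   21.0024,   94.1546,    0.0638,   64.7217, -131.7699]), 'qd': array([-0.035 ,  0.0525, -0.0959, -0.0626,  0.0583, -0.0838]), 'joint_efforts': array([ -1.5325, -47.5439, -24.3695,  -0.7286,  -0.6036,   0.0279]), 'eef_pos': array([0.452 , 0.3454, 0.1784]), 'ee_rot': array([-179.9623,    0.1289, -107.8648]), 'force': array([-2.5036,  1.8508,  5.3669]), 'moment': array([0.1679, 0.3768, 0.0287]), 'grasp_force': 26.345668137073517, 'gripper_width': 0.175477346628159}
```

move_arm:
  targets:
    - [0,0,0,0,0,0.1,1.0]
    - [0,0,0,0,0,0.14,1.0]
    - [0,0,0,0,0,0.14,1.0]
    - [0,0,0,0,0,0.14,1.0]
    - [0,0,0,0,0,0.14,1.0]
    - [0,0,0,0,0,0.14,1.0]
    - [0,0,0,0,0,0.1,1.0]
    - [0,0,0,0,0,0.0,1.0]

```text
time: 3.85
eef_pos: [0.4527, 0.3446, 0.1784]
ee_rot: [-180.0, 0.1, -159.6]
force: [-0.4, -0.8, 5.6]
gripper_width: 0.174
grasp_force: 26.3
```

```bash
python3 -c "
from h import *
o=r.observe();print(o['eef_pos'],o['ee_rot'],o['force'],o['moment'],o['grasp_force'])
C=cal('wrist');im=r.grab_frame('wrist');save(im,'w2',(180,110,380,260),(800,600))"
```

```text
[0.4527 0.3446 0.1784] [-179.9771    0.1415 -159.5891] [-0.3953 -0.8267  5.6478] [-0.3873  0.084  -0.0822] 26.25878155231476
```

View pics/w2.png

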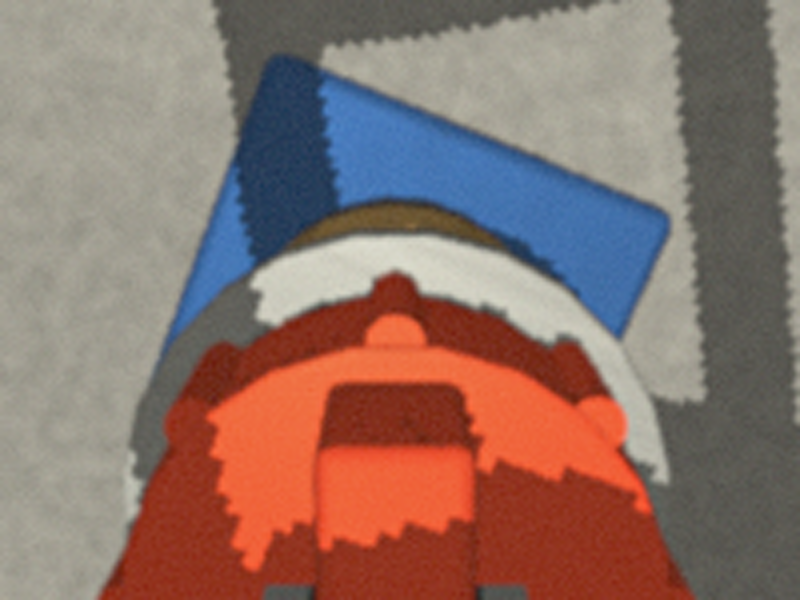

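The cap turns cleanly, with the moment about equal to the friction. The home mark is hidden, so I'll go on in small steps and watch the moment.

move_arm:
  targets:
    - [0,0,0,0,0,0.1,1.0]
    - [0,0,0,0,0,0.1,1.0]
    - [0,0,0,0,0,0.1,1.0]
    - [0,0,0,0,0,0.03,1.0]
    - [0,0,0,0,0,0.0,1.0]

```text
time: 4.4
eef_pos: [0.4528, 0.3442, 0.1784]
ee_rot: [-180.0, 0.1, -178.4]
force: [-0.7, -2.0, 5.8]
gripper_width: 0.184
grasp_force: 26.3
```

```bash
cat > s.py <<'E'
from h import *
o=r.observe();print(o['time'],o['eef_pos'],o['ee_rot'],o['force'],o['moment'],o['grasp_force'],o['gripper_width'],o['joint_positions'][5])
E
python3 s.py
```

```text
4.4 [0.4528 0.3442 0.1784] [-179.9866    0.1469 -178.3803] [-0.7236 -2.0355  5.8013] [-0.6116  0.0547 -0.1031] 26.329461336135864 0.18415325305237537 -61.23950248050894
```

move_arm:
  targets:
    - [0,0,0,0,0,0.03,1.0]
    - [0,0,0,0,0,0.0,1.0]

```text
time: 4.6
eef_pos: [0.4527, 0.3442, 0.1784]
ee_rot: [-180.0, 0.1, 179.9]
force: [0.5, -2.6, 5.7]
gripper_width: 0.182
grasp_force: 26.3
```

```bash
python3 s.py
```

```text
4.6 [0.4527 0.3442 0.1784] [-179.985     0.1421  179.9108] [ 0.4946 -2.6426  5.706 ] [-0.6762  0.0347 -0.0307] 26.336195468902588 0.1821695270035912 -59.53062094864942
```

move_arm:
  targets:
    - [0,0,0,0,0,0.03,1.0]
    - [0,0,0,0,0,0.0,1.0]

```text
time: 4.8
eef_pos: [0.4527, 0.3442, 0.1784]
ee_rot: [-180.0, 0.1, 178.2]
force: [0.3, -2.6, 6.1]
gripper_width: 0.18
grasp_force: 26.3
```

```bash
python3 s.py
```

```text
4.8 [0.4527 0.3442 0.1784] [-179.9847    0.1434  178.2056] [ 0.3304 -2.5576  6.1197] [-0.6551  0.087   0.0494] 26.347058415412903 0.1800197494594094 -57.82005439688167
```

move_arm:
  targets:
    - [0,0,0,0,0,0.03,1.0]
    - [0,0,0,0,0,0.0,1.0]

```text
time: 5.0
eef_pos: [0.4527, 0.3442, 0.1784]
ee_rot: [-180.0, 0.2, 176.6]
force: [0.2, -2.7, 5.5]
gripper_width: 0.188
grasp_force: 32.6
```

```bash
python3 s.py;sleep 0; python3 -c "
from h import *
im=r.grab_frame('scene');save(im,'s2',(265,105,345,165),(800,600))"
```

```text
5.0 [0.4527 0.3442 0.1784] [-179.9764    0.1513  176.5683] [ 0.1813 -2.67    5.5036] [-0.5869  0.1017  0.7321] 32.57072389125824 0.1882901231939459 -56.1670837317904
```

View pics/s2.png

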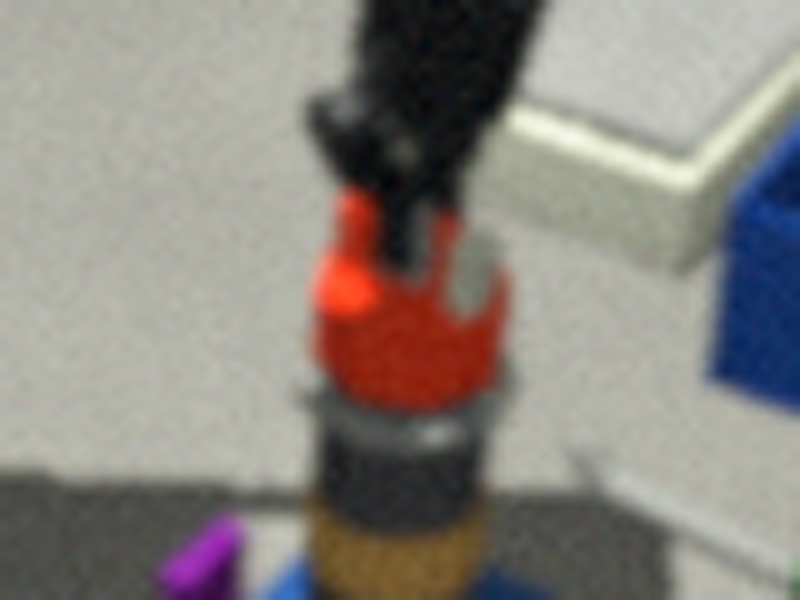

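The moment jumped to 0.73 N m at wing angle −3.4°, which matches the plate direction of −3.5°, so the left cap is home. I'll release it and go to the right cap.

move_arm:
  targets:
    - [0,0,0,0,0,0,5]
    - [0,0,0,0,0,0,5]
    - [0,0,0,0,0,0,5]
    - [0,0,0,0,0,0,5]
    - [0,0,-2.0,0,0,0,5]
    - [0,0,-4.0,0,0,0,5]
    - [0,0,-4.5,0,0,0,5]
    - [0,0,-4.5,0,0,0,5]

```text
time: 5.85
eef_pos: [0.4512, 0.3444, 0.328]
ee_rot: [-180.0, -0.1, 176.5]
force: [2.1, -0.2, -0.6]
gripper_width: 0.583
grasp_force: 0.0
```

```bash
python3 -c "
from h import *
plan([.456,-.335,.33],95,5.0,17)"
```

```text
t 5.8 n 17 d [ 0.0048 -0.6794  0.002 ] rv [-0.0013 -0.0004  1.4227]
[-0.271, -3.987, -0.01, -0.0, -0.0, 0.084, 5.0]
[-0.603, -3.951, -0.01, -0.0, -0.0, 0.084, 5.0]
[-0.932, -3.886, -0.01, -0.0, -0.0, 0.084, 5.0]
[-1.253, -3.795, -0.011, -0.0, -0.0, 0.084, 5.0]
[-1.566, -3.677, -0.011, -0.0, -0.0, 0.084, 5.0]
[-1.868, -3.533, -0.011, -0.0, -0.0, 0.084, 5.0]
[-2.157, -3.365, -0.011, -0.0, -0.0, 0.084, 5.0]
[-2.43, -3.173, -0.011, -0.0, -0.0, 0.084, 5.0]
[-2.687, -2.958, -0.012, -0.0, -0.0, 0.084, 5.0]
[-2.925, -2.723, -0.012, -0.0, -0.0, 0.084, 5.0]
[-3.142, -2.469, -0.012, -0.0, -0.0, 0.084, 5.0]
[-3.338, -2.198, -0.012, -0.0, -0.0, 0.084, 5.0]
[-3.51, -1.911, -0.012, -0.0, -0.0, 0.084, 5.0]
[-3.657, -1.611, -0.012, -0.0, -0.0, 0.084, 5.0]
[-3.779, -1.3, -0.012, -0.0, -0.0, 0.084, 5.0]
[-3.875, -0.98, -0.012, -0.0, -0.0, 0.084, 5.0]
[-3.943, -0.652, -0.012, -0.0, -0.0, 0.084, 5.0]
```

move_arm:
  targets:
    - [-0.3,-4.0,0,0,0,0.084,5]
    - [-0.6,-4.0,0,0,0,0.084,5]
    - [-0.9,-3.9,0,0,0,0.084,5]
    - [-1.3,-3.8,0,0,0,0.084,5]
    - [-1.6,-3.7,0,0,0,0.084,5]
    - [-1.9,-3.5,0,0,0,0.084,5]
    - [-2.2,-3.4,0,0,0,0.084,5]
    - [-2.4,-3.2,0,0,0,0.084,5]

```text
time: 6.65
eef_pos: [0.454, 0.0217, 0.3268]
ee_rot: [180.0, 0.0, 137.8]
force: [0.1, 0.0, -1.0]
gripper_width: 0.587
grasp_force: 0.0
```

move_arm:
  targets:
    - [-2.7,-3.0,0,0,0,0.084,5]
    - [-2.9,-2.7,0,0,0,0.084,5]
    - [-3.1,-2.5,0,0,0,0.084,5]
    - [-3.3,-2.2,0,0,0,0.084,5]
    - [-3.5,-1.9,0,0,0,0.084,5]
    - [-3.7,-1.6,0,0,0,0.084,5]
    - [-3.8,-1.3,0,0,0,0.084,5]
    - [-3.9,-1.0,0,0,0,0.084,5]

```text
time: 7.45
eef_pos: [0.4545, -0.2984, 0.3268]
ee_rot: [180.0, -0.0, 99.3]
force: [1.3, 0.1, -0.6]
gripper_width: 0.585
grasp_force: 0.0
```

move_arm:
  targets:
    - [-3.9,-0.7,0,0,0,0.084,5]
    - [0,0,0,0,0,0,5]
    - [0,0,0,0,0,0,5]
    - [0,0,0,0,0,0,5]

```text
time: 7.85
eef_pos: [0.4542, -0.3353, 0.3266]
ee_rot: [-180.0, -0.1, 94.8]
force: [-0.2, 0.3, -0.0]
gripper_width: 0.589
grasp_force: 0.0
```

Run:
```python
from h import *
o=r.observe();C=cal("wrist");im=r.grab_frame("wrist")
np.savez("w3.npz",K=C[0],M=C[1],o=C[2]);cv2.imwrite("pics/w3full.png",im[:,:,::-1])
print(o["time"],o["eef_pos"],o["ee_rot"],o["moment"])
u,v=proj(C,[.457,-.348,.17])[0].astype(int);u0,v0=u-60,v-60;print(u0,v0)
save(im,"w3",(u0,v0,u0+120,v0+120),(600,600))
```

```text
7.85 [ 0.4542 -0.3353  0.3266] [-179.9772   -0.062    94.7555] [ 0.0122  0.0127 -0.0063]
220 153
```

View pics/w3.png

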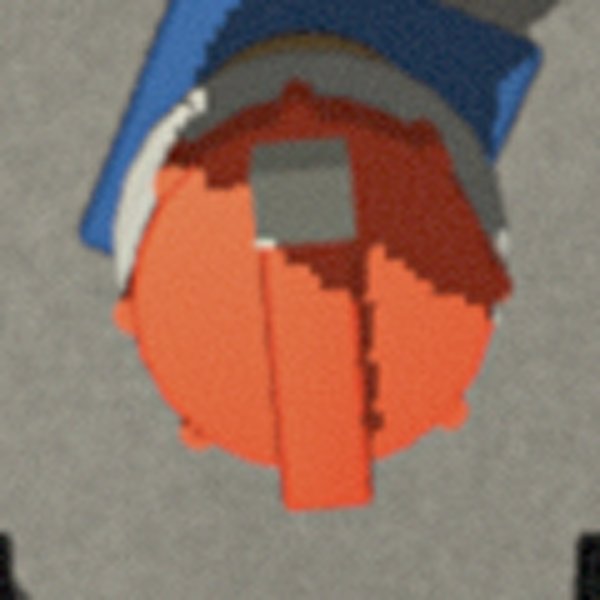

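The right wing's white end is at crop (302,172) on its top edge and the orange end is at (328,508). The plate's left edge runs from (170,0) to (82,240).

Run:
```python
from h import *
z=np.load("w3.npz");C=(z["K"],z["M"],z["o"])
f=lambda x,y:(220+x/5,153+y/5)
b,a=cast(C,[f(302,171),f(328,508)],.197)
print(a,b,np.linalg.norm(a-b),(a+b)/2,"wing",np.degrees(np.arctan2(*(b-a)[1::-1])))
q=cast(C,[f(170,0),f(82,240),f(540,50),f(500,150)],.012);print(q)
for i in(0,2):
    e=q[i]-q[i+1];print("plate",np.degrees(np.arctan2(e[1],e[0])))
im=cv2.imread("pics/w3full.png")[:,:,::-1].copy();m=mask(im,"orange",100,40);l=cv2.connectedComponents(m)[1]
k=l[153+80,220+40];ys,xs=np.where(l==k);P=cast(C,np.c_[xs,ys],.169)[:,:2]
print("circle",cv2.minEnclosingCircle(P.astype(np.float32)))
w=np.degrees(np.arctan2(*(b-a)[1::-1]));c=(a+b)/2
plan([c[0],c[1],.178],w,5.0)
```

```text
[ 0.464  -0.3769  0.197 ] [ 0.4546 -0.3185  0.197 ] 0.05913735003685325 [ 0.4593 -0.3477  0.197 ] wing 99.17626984392972
[[ 0.4196 -0.3115  0.012 ]
 [ 0.3995 -0.379   0.012 ]
 [ 0.5194 -0.3165  0.012 ]
 [ 0.5119 -0.3444  0.012 ]]
plate 73.40722285209046
plate 74.85332000973119
circle ((0.45975542068481445, -0.3476995825767517), 0.040881939232349396)
t 7.9 n 4 d [ 0.005  -0.0125 -0.1488] rv [-0.0001 -0.0007 -0.0767]
[-0.325, 0.098, 3.72, -0.0, -0.0, -0.019, 5.0]
[-0.326, 0.092, 3.72, -0.0, -0.0, -0.019, 5.0]
[-0.327, 0.085, 3.72, -0.0, -0.0, -0.019, 5.0]
[-0.328, 0.079, 3.72, -0.0, -0.0, -0.019, 5.0]
```

move_arm:
  targets:
    - [-1.3,0.35,0,0,0,-0.077,5]
    - [0,0,3.7,0,0,0,5]
    - [0,0,3.7,0,0,0,5]
    - [0,0,3.7,0,0,0,5]
    - [0,0,2.5,0,0,0,5]
    - [0,0,1.1,0,0,0,5]
    - [0,0,0,0,0,0,5]
    - [0,0,0,0,0,0,5]
  grip_force: 25

```text
time: 8.7
eef_pos: [0.4597, -0.3492, 0.1811]
ee_rot: [179.9, 0.1, 99.2]
force: [0.5, -0.1, 1.0]
gripper_width: 0.584
grasp_force: 0.0
```

move_arm:
  targets:
    - [0,0,0,0,0,0,1.0]
    - [0,0,0,0,0,0,1.0]
    - [0,0,0,0,0,0,1.0]
    - [0,0,0,0,0,0,1.0]
    - [0,0,0,0,0,0,1.0]
    - [0,0,0,0,0,0,1.0]
    - [0,0,0,0,0,0,1.0]
    - [0,0,0,0,0,0,1.0]
  grip_force: 25

```text
time: 9.5
eef_pos: [0.459, -0.3498, 0.1813]
ee_rot: [180.0, 0.1, 99.1]
force: [-1.5, 0.1, 6.0]
gripper_width: 0.18
grasp_force: 26.6
```

```bash
python3 s.py
```

```text
9.5 [ 0.459  -0.3498  0.1813] [179.9724   0.1097  99.1155] [-1.4723  0.1072  6.0044] [0.0341 0.3576 0.0838] 26.578851342201233 0.1795127817375242 -53.238529473607514
```

move_arm:
  targets:
    - [0.15,0,0,0,0,0.1,1.0]
    - [0,0,0,0,0,0.14,1.0]
    - [0,0,0,0,0,0.14,1.0]
    - [0,0,0,0,0,0.14,1.0]
    - [0,0,0,0,0,0.14,1.0]
    - [0,0,0,0,0,0.14,1.0]
    - [0,0,0,0,0,0.1,1.0]
    - [0,0,0,0,0,0.0,1.0]

```text
time: 10.3
eef_pos: [0.4585, -0.3496, 0.1813]
ee_rot: [179.8, 0.1, 47.4]
force: [-3.7, -4.4, 5.8]
gripper_width: 0.177
grasp_force: 26.5
```

```bash
python3 s.py
```

```text
10.3 [ 0.4585 -0.3496  0.1813] [179.8336   0.1498  47.446 ] [-3.6673 -4.3624  5.7996] [-0.6928  0.6557 -0.0552] 26.511460840702057 0.17676697023875118 -1.4717038421650228
```

move_arm:
  targets:
    - [0,0,0,0,0,0.14,1.0]
    - [0,0,0,0,0,0.14,1.0]
    - [0,0,0,0,0,0.14,1.0]
    - [0,0,0,0,0,0.14,1.0]
    - [0,0,0,0,0,0.14,1.0]
    - [0,0,0,0,0,0.1,1.0]
    - [0,0,0,0,0,0.1,1.0]
    - [0,0,0,0,0,0.0,1.0]

```text
time: 11.1
eef_pos: [0.4583, -0.3491, 0.1813]
ee_rot: [179.8, -0.0, -4.1]
force: [-5.2, -3.2, 6.0]
gripper_width: 0.176
grasp_force: 26.7
```

```bash
python3 s.py
```

```text
11.1 [ 0.4583 -0.3491  0.1813] [179.8216  -0.0092  -4.1018] [-5.1876 -3.1627  5.9672] [-0.4579  0.8235 -0.0533] 26.655504405498505 0.17627064717512853 50.07702591482766
```

move_arm:
  targets:
    - [0,0,0,0,0,0.08,1.0]
    - [0,0,0,0,0,0.07,1.0]
    - [0,0,0,0,0,0.02,1.0]
    - [0,0,0,0,0,0.0,1.0]

```text
time: 11.5
eef_pos: [0.4583, -0.3491, 0.1813]
ee_rot: [179.8, -0.0, -13.7]
force: [-4.6, -3.0, 6.7]
gripper_width: 0.182
grasp_force: 26.7
```

```bash
python3 s.py
```

```text
11.5 [ 0.4583 -0.3491  0.1813] [179.8311  -0.0393 -13.7168] [-4.6135 -3.0416  6.7341] [-0.4396  0.8288 -0.0751] 26.6654634475708 0.18203461046053176 59.6908102992861
```

move_arm:
  targets:
    - [0,0,0,0,0,0.03,1.0]
    - [0,0,0,0,0,0.0,1.0]

```text
time: 11.7
eef_pos: [0.4583, -0.349, 0.1813]
ee_rot: [179.8, -0.0, -15.4]
force: [-4.0, -2.4, 6.5]
gripper_width: 0.176
grasp_force: 26.7
```

```bash
python3 s.py
```

```text
11.7 [ 0.4583 -0.349   0.1813] [179.8362  -0.0476 -15.4445] [-4.0074 -2.3937  6.4876] [-0.403   0.8111 -0.0659] 26.669412553310394 0.17625895614177875 61.417947689930905
```

move_arm:
  targets:
    - [0,0,0,0,0,0.02,1.0]
    - [0,0,0,0,0,0.0,1.0]

```text
time: 11.9
eef_pos: [0.4583, -0.349, 0.1813]
ee_rot: [179.8, -0.0, -16.6]
force: [-4.4, -3.3, 6.9]
gripper_width: 0.182
grasp_force: 26.7
```

```bash
python3 s.py
```

```text
11.9 [ 0.4583 -0.349   0.1813] [179.8363  -0.0476 -16.57  ] [-4.4313 -3.308   6.8584] [-0.5169  0.8024 -0.0216] 26.664548814296722 0.18248209520758946 62.54550900449429
```

move_arm:
  targets:
    - [0,0,0,0,0,0.015,1.0]
    - [0,0,0,0,0,0.0,1.0]

```text
time: 12.1
eef_pos: [0.4583, -0.349, 0.1813]
ee_rot: [179.8, -0.0, -17.4]
force: [-4.1, -3.1, 5.9]
gripper_width: 0.182
grasp_force: 26.7
```

```bash
python3 s.py
```

```text
12.1 [ 0.4583 -0.349   0.1813] [179.8375  -0.0496 -17.4208] [-4.1256 -3.1172  5.9278] [-0.4173  0.8174 -0.071 ] 26.666517555713654 0.18178793641119992 63.396417753882865
```

move_arm:
  targets:
    - [0,0,0,0,0,0.015,1.0]
    - [0,0,0,0,0,0.0,1.0]

```text
time: 12.3
eef_pos: [0.4583, -0.349, 0.1813]
ee_rot: [179.8, -0.0, -18.3]
force: [-4.4, -2.7, 5.7]
gripper_width: 0.18
grasp_force: 26.7
```

```bash
python3 s.py
```

```text
12.3 [ 0.4583 -0.349   0.1813] [179.8399  -0.0489 -18.2756] [-4.4213 -2.6718  5.6716] [-0.4202  0.7672  0.001 ] 26.670126020908356 0.17997345548190777 64.2516066109508
```

move_arm:
  targets:
    - [0,0,0,0,0,0.015,1.0]
    - [0,0,0,0,0,0.0,1.0]

```text
time: 12.5
eef_pos: [0.4583, -0.349, 0.1813]
ee_rot: [179.8, -0.1, -19.1]
force: [-3.4, -2.1, 6.8]
gripper_width: 0.177
grasp_force: 28.0
```

```bash
python3 s.py; python3 -c "
from h import *
im=r.grab_frame('scene');save(im,'s3',(150,230,230,290),(800,600))"
```

```text
12.5 [ 0.4583 -0.349   0.1813] [179.8284  -0.0523 -19.0849] [-3.4172 -2.0811  6.8045] [-0.3827  0.7999  0.4229] 28.04018497467041 0.1773195281458935 65.07517441292299
```

View pics/s3.png

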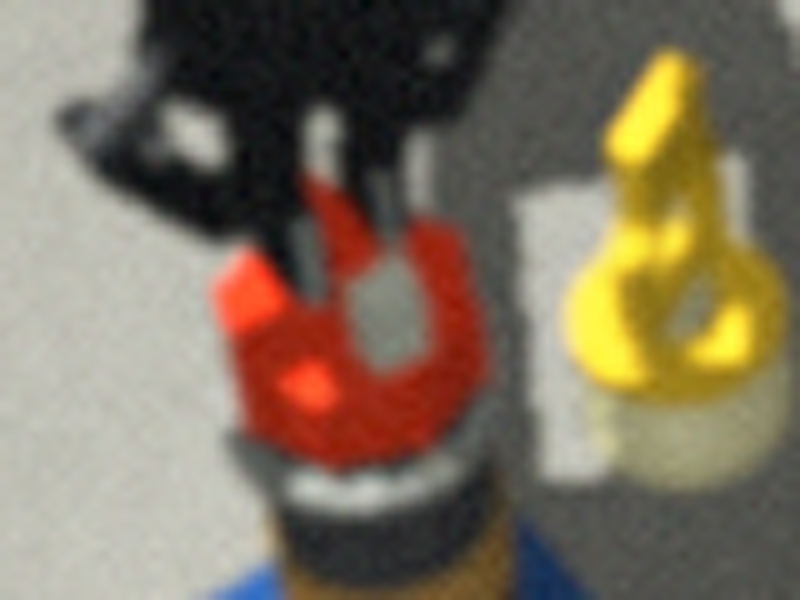

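The moment rose to 0.42 N m and the white end stands over the mark side, so the right cap is home too. I'll release it and go to the yellow gauge.

move_arm:
  targets:
    - [0,0,0,0,0,0,5]
    - [0,0,0,0,0,0,5]
    - [0,0,0,0,0,0,5]
    - [0,0,0,0,0,0,5]
    - [0,0,-2.0,0,0,0,5]
    - [0,0,-4.0,0,0,0,5]
    - [0,0,-4.5,0,0,0,5]
    - [0,0,-4.5,0,0,0,5]

```text
time: 13.35
eef_pos: [0.4584, -0.3471, 0.331]
ee_rot: [-180.0, 0.1, -19.2]
force: [1.2, -0.6, -0.3]
gripper_width: 0.582
grasp_force: 0.0
```

```bash
python3 -c "
from h import *
plan([.469,-.235,.33],90,5.0,14)"
```

```text
t 13.3 n 14 d [ 0.0106  0.1121 -0.001 ] rv [-0.0014  0.0001 -1.9057]
[-0.191, -0.781, 0.008, -0.0, 0.0, -0.136, 5.0]
[-0.084, -0.8, 0.008, -0.0, 0.0, -0.136, 5.0]
[0.026, -0.804, 0.008, -0.0, 0.0, -0.136, 5.0]
[0.135, -0.793, 0.008, -0.0, 0.0, -0.136, 5.0]
[0.241, -0.767, 0.008, -0.0, 0.0, -0.136, 5.0]
[0.343, -0.728, 0.007, -0.0, 0.0, -0.136, 5.0]
[0.438, -0.674, 0.007, -0.0, 0.0, -0.136, 5.0]
[0.526, -0.609, 0.007, -0.0, 0.0, -0.136, 5.0]
[0.604, -0.532, 0.007, -0.0, 0.0, -0.136, 5.0]
[0.67, -0.445, 0.007, -0.0, 0.0, -0.136, 5.0]
[0.724, -0.35, 0.007, -0.0, 0.0, -0.136, 5.0]
[0.765, -0.248, 0.007, -0.0, 0.0, -0.136, 5.0]
[0.792, -0.142, 0.007, -0.0, 0.0, -0.136, 5.0]
[0.804, -0.033, 0.007, -0.0, 0.0, -0.136, 5.0]
```

move_arm:
  targets:
    - [-0.2,-0.8,0,0,0,-0.136,5]
    - [-0.1,-0.8,0,0,0,-0.136,5]
    - [0,-0.8,0,0,0,-0.136,5]
    - [0.1,-0.8,0,0,0,-0.136,5]
    - [0.2,-0.8,0,0,0,-0.136,5]
    - [0.3,-0.7,0,0,0,-0.136,5]
    - [0.4,-0.7,0,0,0,-0.136,5]
    - [0.5,-0.6,0,0,0,-0.136,5]

```text
time: 14.15
eef_pos: [0.4625, -0.2831, 0.3297]
ee_rot: [-180.0, -0.0, 43.5]
force: [0.7, -0.1, 1.0]
gripper_width: 0.586
grasp_force: 0.0
```

move_arm:
  targets:
    - [0.6,-0.5,0,0,0,-0.136,5]
    - [0.7,-0.4,0,0,0,-0.136,5]
    - [0.7,-0.4,0,0,0,-0.136,5]
    - [0.8,-0.2,0,0,0,-0.136,5]
    - [0.8,-0.1,0,0,0,-0.136,5]
    - [0.8,0,0,0,0,-0.136,5]
    - [0,0,0,0,0,0,5]
    - [0,0,0,0,0,0,5]

```text
time: 14.95
eef_pos: [0.4687, -0.2358, 0.3298]
ee_rot: [-180.0, 0.0, 89.7]
force: [-0.0, -0.2, 0.1]
gripper_width: 0.586
grasp_force: 0.0
```

Run:
```python
from h import *
o=r.observe();C=cal("wrist");im=r.grab_frame("wrist")
np.savez("w4.npz",K=C[0],M=C[1],o=C[2]);cv2.imwrite("pics/w4full.png",im[:,:,::-1])
print(o["time"],o["eef_pos"],o["ee_rot"])
m=mask(im,"yellow",110,40);print(blobs(m,60));print(proj(C,[[.47,-.229,.05],[.47,-.229,.142]]))
m2=mask(im,"orange",110,40);print(blobs(m2,300))
t=r.grab_frame("top");cv2.imwrite("pics/top1.png",t[:,:,::-1])
for c in("yellow","green","violet"):print(c,[b[0] for b in blobs(mask(t,c)) if 230<b[0][1]<270])
u,v=proj(C,[.47,-.229,.1])[0].astype(int);print(u-60,v-60);save(im,"w4",(u-60,v-60,u+60,v+60),(600,600))
```

```text
14.95 [ 0.4687 -0.2358  0.3298] [-179.993     0.014    89.7111]
[([383.1, 32.0], [346, 0, 72, 70, 2250]), ([465.1, 122.6], [426, 92, 87, 69, 3331]), ([280.4, 171.4], [255, 144, 52, 61, 2183])]
[[279.3546 171.46  ]
 [279.5796 185.4594]]
[([396.4, 246.7], [367, 170, 74, 126, 3711]), ([267.8, 299.0], [234, 263, 71, 75, 3776])]
yellow [[330.7, 244.4]]
green [[241.5, 255.4]]
violet [[197.2, 248.0]]
219 118
```

View pics/w4.png

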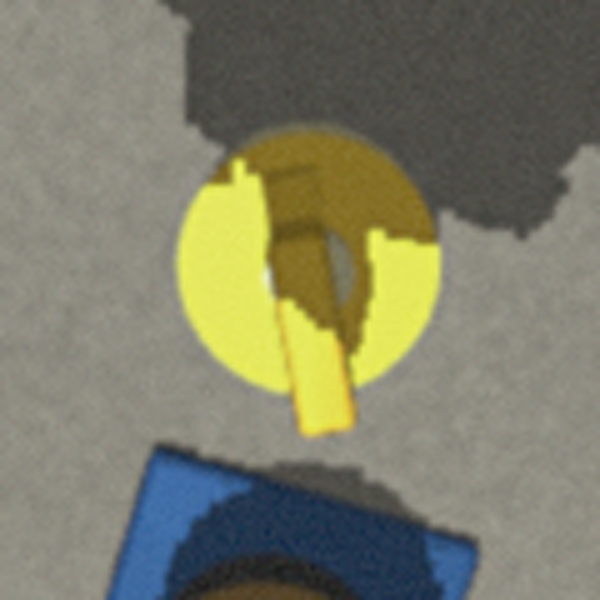

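The yellow gauge's disc is centred at crop (308,260). Its tab top runs from (298,232) to (329,434).

```bash
cat >> h.py <<'E'
def tab(C,p,q):
    a,b=cast(C,[p,q],.142);d=b-a;ang=np.degrees(np.arctan2(d[1],d[0]))%180
    print("tab",(a+b)/2,"len",np.linalg.norm(d),"wide dir",ang);return (a+b)/2,ang
E
python3 - <<'E'
from h import *
z=np.load("w4.npz");C=(z["K"],z["M"],z["o"])
f=lambda x,y:(219+x/5,118+y/5)
c,a=tab(C,f(298,232),f(329,434))
P=cast(C,[f(177,262),f(440,262),f(310,125),f(308,393)],.046);print(P,"disc",(P[0]+P[1])/2,P.mean(0))
plan([c[0],c[1],.118],a,5.0)
# pegs: world estimates
h=dict(g=[.6921,.178],v=[.7087,.0597],y=[.6896,-.1857]);t=dict(g=[.5979,.1885],v=[.6112,.0493],y=[.5907,-.196])
for k in h:
    d=np.array(h[k])-t[k];L=np.linalg.norm(d);u=d/L;print(k,"len",L,"dir",np.degrees(np.arctan2(u[1],u[0])),"hang",np.array(h[k])-u*.052)
E
```

```text
tab [ 0.4721 -0.2285  0.142 ] len 0.040878902013626914 wide dir 98.45414024376458
[[ 0.4386 -0.2281  0.046 ]
 [ 0.5048 -0.2284  0.046 ]
 [ 0.4722 -0.1945  0.046 ]
 [ 0.4715 -0.262   0.046 ]] disc [ 0.4717 -0.2283  0.046 ] [ 0.4718 -0.2283  0.046 ]
t 15.1 n 5 d [ 0.0034  0.0077 -0.2118] rv [-0.0001  0.0002 -0.1523]
[0.155, 0.068, 4.236, -0.0, 0.0, -0.03, 5.0]
[0.153, 0.073, 4.236, -0.0, 0.0, -0.03, 5.0]
[0.15, 0.077, 4.236, -0.0, 0.0, -0.03, 5.0]
[0.148, 0.082, 4.236, -0.0, 0.0, -0.03, 5.0]
[0.145, 0.086, 4.236, -0.0, 0.0, -0.03, 5.0]
g len 0.09478338461987951 dir -6.360218232166398 hang [0.6404 0.1838]
v len 0.09805309786029202 dir 6.088528154195177 hang [0.657  0.0542]
y len 0.09943490332876076 dir 5.945669068529428 hang [ 0.6379 -0.1911]
```

move_arm:
  targets:
    - [0.8,0.4,3.0,0,0,-0.14,5]
    - [0,0,4.5,0,0,-0.013,5]
    - [0,0,4.5,0,0,0,5]
    - [0,0,4.5,0,0,0,5]
    - [0,0,3.3,0,0,0,5]
    - [0,0,2.0,0,0,0,5]
    - [0,0,0,0,0,0,5]
    - [0,0,0,0,0,0,5]
  grip_force: 28

```text
time: 15.85
eef_pos: [0.4729, -0.2283, 0.1121]
ee_rot: [-180.0, -0.0, 98.6]
force: [0.1, -0.6, 1.4]
gripper_width: 0.589
grasp_force: 0.0
```

```bash
python3 s.py
```

```text
15.85 [ 0.4729 -0.2283  0.1121] [-179.9863   -0.0011   98.5794] [ 0.1135 -0.6364  1.3644] [-0.012  -0.0167 -0.0414] 0.0 0.5892789653121622 -41.87431233488425
```

move_arm:
  targets:
    - [0,0,0,0,0,0,0.6]
    - [0,0,0,0,0,0,0.6]
    - [0,0,0,0,0,0,0.6]
    - [0,0,0,0,0,0,0.6]
    - [0,0,0,0,0,0,0.6]
    - [0,0,0,0,0,0,0.6]
    - [0,0,0,0,0,0,0.6]
    - [0,0,0,0,0,0,0.6]
  grip_force: 28

```text
time: 16.65
eef_pos: [0.473, -0.2283, 0.1128]
ee_rot: [180.0, 0.1, 98.7]
force: [-1.7, -0.3, 6.7]
gripper_width: 0.132
grasp_force: 34.5
```

move_arm:
  targets:
    - [0,0,-1.0,0,0,0,0.6]
    - [0,0,-2.0,0,0,0,0.6]
    - [0,0,-3.0,0,0,0,0.6]
    - [0,0,-4.0,0,0,0,0.6]
    - [0,0,-4.0,0,0,0,0.6]
    - [0,0,-2.0,0,0,0,0.6]
    - [0,0,0,0,0,0,0.6]

```text
time: 17.35
eef_pos: [0.4745, -0.2288, 0.2755]
ee_rot: [179.7, 0.3, 98.7]
force: [0.5, 0.1, -3.6]
gripper_width: 0.136
grasp_force: 33.2
```

```bash
python3 s.py; python3 -c "
from h import *
plan([.5384,-.2015,.2725],95.95,.6,5)"
```

```text
17.35 [ 0.4745 -0.2288  0.2755] [179.6915   0.268   98.6558] [ 0.5008  0.1026 -3.5503] [ 0.0516 -0.0425 -0.0114] 33.1607311964035 0.13601545338084384 -41.92139401367506
t 17.4 n 5 d [ 0.0639  0.0273 -0.003 ] rv [0.0055 0.0046 0.0472]
[0.348, 1.344, 0.066, 0.001, 0.001, 0.009, 0.6]
[0.361, 1.341, 0.065, 0.001, 0.001, 0.009, 0.6]
[0.374, 1.338, 0.064, 0.001, 0.001, 0.009, 0.6]
[0.386, 1.334, 0.063, 0.001, 0.001, 0.009, 0.6]
[0.399, 1.331, 0.061, 0.001, 0.001, 0.009, 0.6]
```

move_arm:
  targets:
    - [0.3,1.3,0.1,0,0,0.012,0.6]
    - [0.4,1.3,0.1,0,0,0.012,0.6]
    - [0.4,1.3,0.1,0,0,0.012,0.6]
    - [0.4,1.3,0,0,0,0.012,0.6]
    - [0.4,1.3,0,0,0,0,0.6]
    - [0,0,0,0,0,0,0.6]
    - [0,0,0,0,0,0,0.6]
    - [0,0,0,0,0,0,0.6]
  grip_force: 25

```text
time: 18.15
eef_pos: [0.534, -0.2008, 0.2684]
ee_rot: [-179.9, -0.0, 95.9]
force: [-0.1, 0.9, -3.7]
gripper_width: 0.135
grasp_force: 33.2
```

```bash
python3 s.py
python3 - <<'E'
from h import *
C=cal("wrist");im=r.grab_frame("wrist");T=cal("top");S=cal("scene");t=r.grab_frame("top");s=r.grab_frame("scene")
u=np.array([np.cos(np.radians(5.95)),np.sin(np.radians(5.95)),0]);H=np.array([.6379,-.1911,.24])
Q=np.array([H-.046*u+[0,0,.01],H,H+.052*u+[0,0,.018]])
for cc,ii in((C,im),(S,s),(T,t)):
    for p in proj(cc,Q): cv2.circle(ii,tuple(int(round(x)) for x in p),1,(255,0,255),-1)
a=cv2.resize(im[0:300,200:560],(480,400));b=cv2.resize(s[190:290,200:320],(320,267),interpolation=cv2.INTER_CUBIC);c=cv2.resize(t[140:240,280:380],(320,320),interpolation=cv2.INTER_CUBIC)
o=np.zeros((600,800,3),np.uint8);o[:400,:480]=a;o[:267,480:]=b;o[270:590,480:]=c
save(o,"m1")
E
```

```text
18.15 [ 0.534  -0.2008  0.2684] [-179.9281   -0.0163   95.9069] [-0.0557  0.9494 -3.7224] [-0.0406  0.0068  0.0238] 33.180211186409 0.13529407864748905 -33.4242922985987
```

View pics/m1.png

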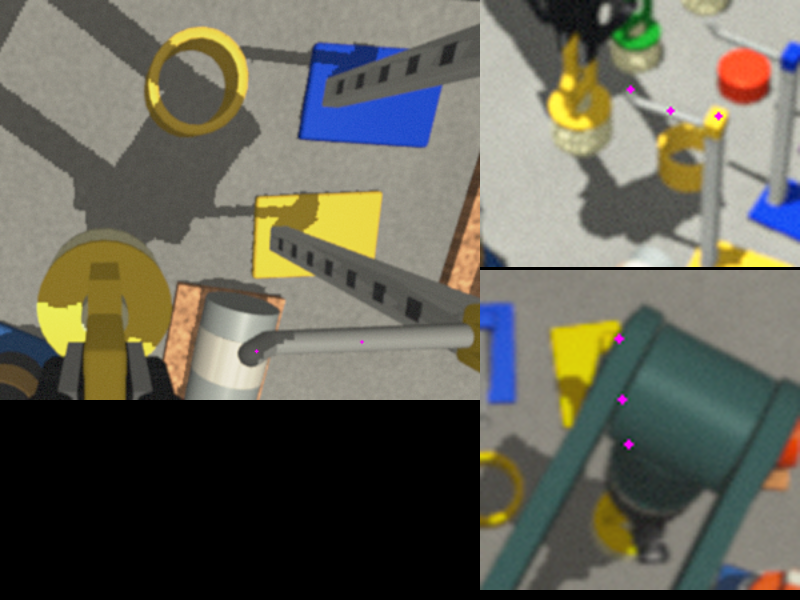

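The projected peg points (magenta) sit on the real peg in the wrist and scene views, so the peg estimate is good. I'll slide the eye onto the peg.

move_arm:
  targets:
    - [-0.1,0.6,-0.3,0,0,0,0.6]
    - [0,1.4,0,0,0,0,0.6]
    - [0,1.8,0,0,0,0,0.6]
    - [0,2.0,0,0,0,0,0.6]
    - [0,2.0,0,0,0,0,0.6]
    - [0,1.6,0,0,0,0,0.6]
    - [0,1.0,0,0,0,0,0.6]
    - [0,0,0,0,0,0,0.6]

```text
time: 19.1
eef_pos: [0.6402, -0.1909, 0.2715]
ee_rot: [180.0, 0.0, 95.9]
force: [0.2, -1.5, -2.3]
gripper_width: 0.138
grasp_force: 33.2
```

```bash
python3 s.py; python3 -c "
from h import *
plan([.638,-.191,.251],95.95,.6,3)"
```

```text
19.1 [ 0.6402 -0.1909  0.2715] [179.9557   0.0133  95.949 ] [ 0.1537 -1.4506 -2.3224] [-0.1033  0.0047 -0.0122] 33.200406432151794 0.13781359007231175 -28.47703161220689
t 19.1 n 3 d [-0.0022 -0.0001 -0.0205] rv [ 0.0008  0.0002 -0.    ]
[0.003, -0.073, 0.683, 0.0, 0.0, -0.0, 0.6]
[0.003, -0.072, 0.683, 0.0, 0.0, -0.0, 0.6]
[0.003, -0.072, 0.683, 0.0, 0.0, -0.0, 0.6]
```

move_arm:
  targets:
    - [0,-0.2,0.5,0,0,0,0.6]
    - [0,0,0.5,0,0,0,0.6]
    - [0,0,0.4,0,0,0,0.6]
    - [0,0,0.3,0,0,0,0.6]
    - [0,0,0.2,0,0,0,0.6]
    - [0,0,0,0,0,0,0.6]
    - [0,0,0,0,0,0,0.6]

```text
time: 19.8
eef_pos: [0.6364, -0.1914, 0.253]
ee_rot: [180.0, 0.0, 95.9]
force: [-0.0, -0.0, -2.0]
gripper_width: 0.134
grasp_force: 33.2
```

```bash
python3 s.py
```

```text
19.8 [ 0.6364 -0.1914  0.253 ] [179.9911   0.014   95.8991] [-0.006  -0.0027 -2.0332] [ 0.0255 -0.0254  0.0147] 33.23481202125549 0.13392658300239957 -28.578908633166
```

Still carrying the weight (−2 N). I'll lower a little at a time until it bears on the peg.

move_arm:
  targets:
    - [0,0,0.15,0,0,0,0.6]
    - [0,0,0.0,0,0,0,0.6]
    - [0,0,0,0,0,0,0.6]

```text
time: 20.1
eef_pos: [0.6367, -0.1911, 0.2519]
ee_rot: [179.9, 0.0, 95.9]
force: [0.3, 1.9, -0.1]
gripper_width: 0.132
grasp_force: 33.7
```

move_arm:
  targets:
    - [0,0,0.1,0,0,0,0.6]
    - [0,0,0.0,0,0,0,0.6]
    - [0,0,0,0,0,0,0.6]

```text
time: 20.4
eef_pos: [0.6368, -0.191, 0.2516]
ee_rot: [179.9, 0.0, 95.9]
force: [-2.0, 2.5, 5.9]
gripper_width: 0.132
grasp_force: 34.6
```

move_arm:
  targets:
    - [0,0,0.1,0,0,0,0.6]
    - [0,0,0.0,0,0,0,0.6]
    - [0,0,0,0,0,0,0.6]

```text
time: 20.7
eef_pos: [0.6369, -0.1908, 0.2514]
ee_rot: [179.9, 0.0, 95.9]
force: [-2.7, 4.5, 8.6]
gripper_width: 0.133
grasp_force: 35.1
```

move_arm:
  targets:
    - [0,0,-0.1,0,0,0,0.6]
    - [0,0,0,0,0,0,1.6]
    - [0,0,0,0,0,0,2.0]
    - [0,0,0,0,0,0,2.6]
    - [0,0,0,0,0,0,3.2]
    - [0,0,0,0,0,0,3.2]
    - [0,0,0,0,0,0,3.2]
    - [0,0,0,0,0,0,3.2]

```text
time: 21.5
eef_pos: [0.6364, -0.1914, 0.2503]
ee_rot: [-180.0, 0.0, 95.9]
force: [-0.2, -0.1, 0.1]
gripper_width: 0.374
grasp_force: 0.0
```

move_arm:
  targets:
    - [0,0,-0.6,0,0,0,3.2]
    - [0,0,-1.0,0,0,0,3.2]
    - [0,0,-2.0,0,0,0,3.2]
    - [0,0,-3.0,0,0,0,3.2]
    - [0,0,-3.0,0,0,0,3.2]
    - [0,-4,0,0,0,0,5]
    - [0,-4,0,0,0,0,5]
    - [0,-4,0,0,0,0,5]

```text
time: 22.3
eef_pos: [0.5161, -0.2038, 0.3476]
ee_rot: [179.9, 0.1, 95.9]
force: [-0.3, -0.3, 1.0]
gripper_width: 0.589
grasp_force: 0.0
```

```bash
python3 s.py
python3 - <<'E'
from h import *
S=cal("scene");T=cal("top");s=r.grab_frame("scene");t=r.grab_frame("top")
for c in("yellow","green","violet"):
  print(c,"S",[b for b in blobs(mask(s,c)) if 200<b[0][0]<320 and 150<b[0][1]<290]);print(c,"T",[b[0] for b in blobs(mask(t,c)) if 150<b[0][1]<270])
print(proj(S,[[.638,-.191,.227],[.638,-.191,.185],[.638,-.191,.27]]),proj(T,[[.638,-.191,.185],[.638,-.191,.27]]))
plan([.4297,.045,.33],80,5.0)
E
```

```text
22.3 [ 0.5161 -0.2038  0.3476] [179.9186   0.0777  95.9354] [-0.2622 -0.3118  1.0312] [-0.0518  0.0113  0.0226] 0.0 0.5888254714110933 -34.59830059036812
yellow S [([273.2, 240.3], [259, 217, 34, 44, 633])]
yellow T [[311.7, 169.3], [281.0, 208.0]]
green S [([257.9, 195.2], [250, 177, 17, 32, 290])]
green T [[210.4, 167.8], [241.4, 255.4]]
violet S [([284.3, 175.0], [276, 158, 17, 29, 221])]
violet T [[243.6, 163.2], [197.2, 248.1]]
[[270.9928 234.7202]
 [270.8494 244.8591]
 [271.1466 223.8368]] [[322.2    183.9879]
 [324.7349 177.1999]]
t 22.4 n 6 d [-0.0829  0.2484 -0.0176] rv [-0.0019  0.0005  0.2758]
[4.259, -0.956, 0.294, -0.0, 0.0, 0.046, 5.0]
[4.21, -1.151, 0.294, -0.0, 0.0, 0.046, 5.0]
[4.153, -1.343, 0.294, -0.0, 0.0, 0.046, 5.0]
[4.087, -1.533, 0.294, -0.0, 0.0, 0.046, 5.0]
[4.012, -1.719, 0.294, -0.0, 0.0, 0.046, 5.0]
[3.929, -1.901, 0.293, -0.0, 0.0, 0.046, 5.0]
```

Yellow hangs where it should in the scene view. Next is green.

move_arm:
  targets:
    - [4.3,-1.0,0.3,0,0,0.046,5]
    - [4.2,-1.2,0.3,0,0,0.046,5]
    - [4.2,-1.3,0.3,0,0,0.046,5]
    - [4.1,-1.5,0.3,0,0,0.046,5]
    - [4.0,-1.7,0.3,0,0,0.046,5]
    - [3.9,-1.9,0.3,0,0,0.046,5]
    - [0,0,0,0,0,0,5]
    - [0,0,0,0,0,0,5]

```text
time: 23.2
eef_pos: [0.4343, 0.0459, 0.3293]
ee_rot: [179.9, 0.0, 80.3]
force: [-0.4, 0.2, 0.4]
gripper_width: 0.589
grasp_force: 0.0
```

```bash
cat >> h.py <<'E'
def gauge(col,xy):
    """centre and wide direction of a gauge from the wrist camera, by the colour mask"""
    C=cal("wrist");im=r.grab_frame("wrist");m=mask(im,col,90,30)
    n,l,st,ce=cv2.connectedComponentsWithStats(m);e=proj(C,[*xy,.06])[0]
    k=1+np.argmin(np.linalg.norm(ce[1:]-e,axis=1)+1e3*(st[1:,4]<800));print("blob",ce[k],st[k])
    cnt=max(cv2.findContours((l==k).astype(np.uint8),0,cv2.CHAIN_APPROX_NONE)[0],key=cv2.contourArea)[:,0]
    P=cast(C,cnt,.046)[:,:2];c=np.array(xy,float)
    # disc: RANSAC-like reweighted circle of radius 33 mm
    best=None
    for dx in np.arange(-.03,.0301,.001):
        for dy in np.arange(-.03,.0301,.001):
            q=(np.abs(np.linalg.norm(P-c-[dx,dy],axis=1)-.033)<.0012).sum()
            if best is None or q>best[0]:best=(q,dx,dy)
    c=c+best[1:];print("disc",c,"inliers",best[0],len(P))
    # tab: contour points outside the disc, seen at z=.142
    far=np.linalg.norm(P-c,axis=1)>.0365;Q=cast(C,cnt[far],.142)[:,:2]
    print("tab end points about centre (mm)",len(Q));d=(Q-c)*1000
    if len(d):
        print(np.round(d[::max(1,len(d)//14)],1).tolist())
        s=d[np.linalg.norm(d,axis=1)>17]
        if len(s):mm=s.mean(0);print("dir",np.degrees(np.arctan2(mm[1],mm[0])),mm)
    u,v=proj(C,[*c,.1])[0].astype(int);print("crop",u-60,v-60)
    np.savez(f"{col}.npz",K=C[0],M=C[1],o=C[2]);return im[v-60:v+60,u-60:u+60]
E
python3 s.py
python3 - <<'E'
from h import *
im=gauge("green",(.4297,.0562));save(im,"gg",None,(500,500))
E
```

```text
23.2 [0.4343 0.0459 0.3293] [179.8805   0.0111  80.27  ] [-0.3557  0.1515  0.3702] [-0.0154  0.0108  0.0648] 0.0 0.5892242312684814 6.704987200127939
blob [273.6308 167.6472] [ 248  141   52   59 2137]
disc [0.4307 0.0582] inliers 111 157
tab end points about centre (mm) 17
[[-7.8, -13.1], [-8.0, -14.1], [-8.1, -15.1], [-8.3, -16.1], [-7.5, -17.3], [-6.5, -17.4], [-5.6, -17.6], [-4.6, -17.8], [-3.6, -17.9], [-2.6, -18.1], [-1.6, -18.3], [-0.7, -18.4], [0.3, -18.6], [1.3, -18.8], [1.5, -17.8], [1.7, -16.8], [1.8, -15.8]]
dir -101.37303440110725 [ -3.5464 -17.6312]
crop 213 114
```

View pics/gg.png

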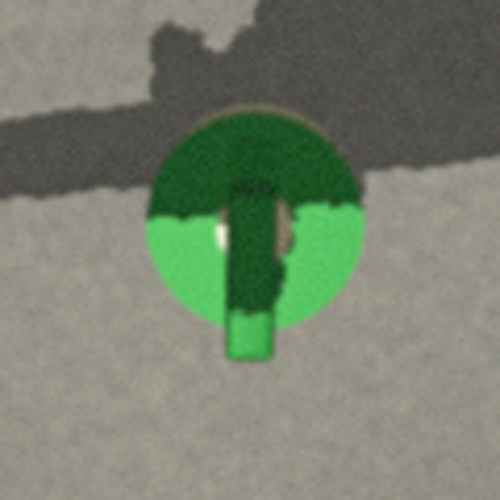

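The green tab top runs from crop (252,187) to (250,358) and the disc centre is (255,218).

Run:
```python
from h import *
z=np.load("green.npz");C=(z["K"],z["M"],z["o"]);f=lambda x,y:(213+x*.24,114+y*.24)
c,a=tab(C,f(252,187),f(250,358))
plan([c[0],c[1],.112],a,5.0)
```

```text
tab [0.4317 0.0591 0.142 ] len 0.04064007648949558 wide dir 79.35784986696683
t 23.2 n 5 d [-0.003   0.0141 -0.2172] rv [0.0021 0.0004 0.0144]
[0.27, -0.115, 4.343, 0.0, 0.0, 0.003, 5.0]
[0.269, -0.114, 4.343, 0.0, 0.0, 0.003, 5.0]
[0.268, -0.113, 4.343, 0.0, 0.0, 0.003, 5.0]
[0.268, -0.112, 4.343, 0.0, 0.0, 0.003, 5.0]
[0.267, -0.111, 4.344, 0.0, 0.0, 0.003, 5.0]
```

move_arm:
  targets:
    - [1.3,-0.6,3.0,0,0,0.014,5]
    - [0,0,4.5,0,0,0,5]
    - [0,0,4.5,0,0,0,5]
    - [0,0,4.5,0,0,0,5]
    - [0,0,3.2,0,0,0,5]
    - [0,0,2.0,0,0,0,5]
    - [0,0,0,0,0,0,5]
    - [0,0,0,0,0,0,5]
  grip_force: 25

```text
time: 24.05
eef_pos: [0.4311, 0.0579, 0.1116]
ee_rot: [180.0, 0.0, 79.2]
force: [0.1, 0.6, 0.2]
gripper_width: 0.586
grasp_force: 0.0
```

move_arm:
  targets:
    - [0,0,0,0,0,0,3.0]
    - [0,0,0,0,0,0,2.0]
    - [0,0,0,0,0,0,0.8]
    - [0,0,0,0,0,0,0.8]
    - [0,0,0,0,0,0,0.8]
    - [0,0,0,0,0,0,0.8]
    - [0,0,0,0,0,0,0.8]
    - [0,0,0,0,0,0,0.8]
  grip_force: 25

```text
time: 24.85
eef_pos: [0.4312, 0.0588, 0.1125]
ee_rot: [179.8, -0.0, 79.3]
force: [0.3, -1.2, 7.2]
gripper_width: 0.138
grasp_force: 25.9
```

move_arm:
  targets:
    - [0,0,-1.0,0,0,0,0.8]
    - [0,0,-2.0,0,0,0,0.8]
    - [0,0,-3.0,0,0,0,0.8]
    - [0,0,-4.0,0,0,0,0.8]
    - [0,0,-4.0,0,0,0,0.8]
    - [0,0,-2.0,0,0,0,0.8]
    - [0,0,0,0,0,0,0.8]

```text
time: 25.55
eef_pos: [0.4317, 0.059, 0.2747]
ee_rot: [179.6, -0.1, 79.3]
force: [0.4, -0.3, -3.4]
gripper_width: 0.133
grasp_force: 24.7
```

```bash
python3 s.py; python3 -c "
from h import *
plan([.541,.1949,.2715],83.64,.8,5)"
```

```text
25.55 [0.4317 0.059  0.2747] [179.6216  -0.0601  79.3007] [ 0.4033 -0.2959 -3.3507] [-0.0672 -0.0076  0.0127] 24.699115455150604 0.13254889065271275 9.385903602939177
t 25.6 n 5 d [ 0.1093  0.1359 -0.0032] rv [ 0.0066 -0.0008 -0.0757]
[3.076, 1.642, 0.077, 0.001, -0.0, -0.015, 0.8]
[3.051, 1.689, 0.075, 0.001, -0.0, -0.015, 0.8]
[3.025, 1.735, 0.072, 0.001, -0.0, -0.015, 0.8]
[2.999, 1.781, 0.069, 0.001, -0.0, -0.015, 0.8]
[2.971, 1.826, 0.066, 0.001, -0.0, -0.015, 0.8]
```

move_arm:
  targets:
    - [3.1,1.6,0,0,0,-0.015,0.8]
    - [3.0,1.7,0,0,0,-0.015,0.8]
    - [3.0,1.7,0,0,0,-0.015,0.8]
    - [3.0,1.8,0,0,0,-0.015,0.8]
    - [3.0,1.8,0,0,0,-0.015,0.8]
    - [0,0,0,0,0,0,0.8]
    - [0,0,0,0,0,0,0.8]
    - [0,0,0,0,0,0,0.8]

```text
time: 26.35
eef_pos: [0.5369, 0.1939, 0.2698]
ee_rot: [-179.8, 0.1, 83.6]
force: [0.4, -0.4, -3.5]
gripper_width: 0.135
grasp_force: 24.7
```

```bash
cat >> h.py <<'E'
def pegcheck(col,H,ang):
    """offset of the seen peg from the predicted axis: grey level profiles across it in the wrist picture"""
    C=cal("wrist");im=r.grab_frame("wrist");cv2.imwrite(f"pics/peg_{col}.png",im[:,:,::-1])
    u=np.array([np.cos(np.radians(ang)),np.sin(np.radians(ang)),0]);n=np.array([-u[1],u[0],0])
    hsv=cv2.cvtColor(im,cv2.COLOR_RGB2HSV);g=cv2.cvtColor(im,cv2.COLOR_RGB2GRAY)
    for s in(-.03,-.015,0,.015,.03):
        L=[]
        for k in range(-12,13):
            p=np.round(proj(C,np.array([*H,.24])+s*u+n*k*.001)[0]).astype(int)
            L.append(int(g[p[1],p[0]]) if 0<=p[0]<560 and 0<=p[1]<420 else -1)
        print(s,L)
    q=proj(C,np.array([*H,.258])+.052*u)[0];print("head pred",q,[b for b in blobs(mask(im,col,90,30),60)])
E
python3 s.py
python3 - <<'E'
from h import *
pegcheck("green",(.6404,.1838),-6.36)
E
```

```text
26.35 [0.5369 0.1939 0.2698] [-179.8136    0.0932   83.5811] [ 0.3956 -0.4351 -3.4631] [ 0.0432 -0.0092 -0.0398] 24.726642966270447 0.13505892076357873 19.369085936877724
-0.03 [110, 110, 113, 115, 116, 115, 114, 115, 117, 113, 118, 71, 57, 89, 97, 102, 103, 106, 103, 105, 102, 101, 89, 141, 179]
-0.015 [113, 113, 112, 112, 116, 115, 114, 112, 115, 114, 85, 59, 90, 169, 162, 103, 128, 102, 103, 100, 98, 96, 87, 53, 129]
0 [106, 109, 106, 108, 110, 113, 109, 104, 109, 107, 112, 113, 136, 177, 185, 194, 191, 181, 168, 159, 145, 116, 96, 110, 111]
0.015 [135, 173, 171, 172, 171, 172, 173, 174, 173, 171, 171, 153, 154, 180, 187, 189, 185, 173, 162, 151, 134, 105, 100, 83, 65]
0.03 [173, 178, 184, 176, 182, 180, 175, 175, 175, 176, 171, 154, 165, 179, 185, 188, 183, 168, 159, 139, 128, 94, 98, 103, 100]
head pred [596.6    264.3174] [([434.0, 167.8], [387, 143, 100, 63, 3805]), ([278.3, 249.2], [228, 180, 102, 175, 9411]), ([552.8, 248.0], [540, 222, 20, 52, 577])]
```

Run:
```python
from h import *
C=cal("wrist");u=np.array([.9938,-.1108,0]);H=np.array([.6408,.1883,0])
for z in(.235,.258):print(proj(C,H+[0,0,z]+.043*u))
print(proj(C,H+[0,0,.25]-.046*u))
im=cv2.imread("pics/peg_green.png");g=cv2.cvtColor(im,cv2.COLOR_BGR2GRAY)
print([[int(g[tuple(np.round(proj(C,H+[0,0,.245]+s*u)[0][::-1]).astype(int))]) ] for s in np.arange(-.06,-.02,.003)])
plan([*H[:2],.272],83.64,.8,7)
```

```text
[[543.5005 238.8754]]
[[578.7852 255.0032]]
[[391.1168 249.028 ]]
[[179], [177], [171], [87], [98], [104], [89], [94], [103], [101], [103], [100], [100], [96]]
t 26.4 n 7 d [ 0.1037 -0.0055  0.0017] rv [-0.0024  0.0012 -0.0015]
[0.088, 1.48, -0.029, -0.0, 0.0, -0.0, 0.8]
[0.088, 1.48, -0.028, -0.0, 0.0, -0.0, 0.8]
[0.087, 1.48, -0.027, -0.0, 0.0, -0.0, 0.8]
[0.087, 1.48, -0.027, -0.0, 0.0, -0.0, 0.8]
[0.087, 1.48, -0.026, -0.0, 0.0, -0.0, 0.8]
[0.087, 1.48, -0.026, -0.0, 0.0, -0.0, 0.8]
[0.086, 1.48, -0.025, -0.0, 0.0, -0.0, 0.8]
```

The profile puts the green peg about 4.5 mm further towards +y than my coarse fix. I've corrected for that and will slide on.

move_arm:
  targets:
    - [0.6,0.6,-0.2,0,0,0,0.8]
    - [0,1.4,0,0,0,0,0.8]
    - [0,1.8,0,0,0,0,0.8]
    - [0,2.0,0,0,0,0,0.8]
    - [0,1.8,0,0,0,0,0.8]
    - [0,1.5,0,0,0,0,0.8]
    - [0,0.9,0,0,0,0,0.8]
    - [0,0,0,0,0,0,0.8]

```text
time: 27.2
eef_pos: [0.6403, 0.1888, 0.273]
ee_rot: [179.9, 0.0, 83.5]
force: [0.4, 0.9, -3.4]
gripper_width: 0.132
grasp_force: 24.8
```

```bash
python3 s.py; python3 -c "
from h import *
plan([.639,.1885,.251],83.64,.8,3)"
```

```text
27.2 [0.6403 0.1888 0.273 ] [179.9474   0.0051  83.5278] [ 0.4201  0.9058 -3.3683] [ 0.0994 -0.0051  0.0511] 24.7753643989563 0.13243538125805066 16.994724740398166
t 27.2 n 3 d [-0.0013 -0.0003 -0.022 ] rv [ 0.0009  0.0001 -0.002 ]
[-0.016, -0.043, 0.735, 0.0, 0.0, -0.001, 0.8]
[-0.016, -0.043, 0.735, 0.0, 0.0, -0.001, 0.8]
[-0.016, -0.042, 0.735, 0.0, 0.0, -0.001, 0.8]
```

move_arm:
  targets:
    - [0,-0.1,0.5,0,0,0,0.8]
    - [0,0,0.5,0,0,0,0.8]
    - [0,0,0.5,0,0,0,0.8]
    - [0,0,0.3,0,0,0,0.8]
    - [0,0,0.2,0,0,0,0.8]
    - [0,0,0,0,0,0,0.8]
    - [0,0,0,0,0,0,0.8]

```text
time: 27.9
eef_pos: [0.6376, 0.1896, 0.2534]
ee_rot: [180.0, 0.0, 83.6]
force: [0.4, 0.0, -3.1]
gripper_width: 0.139
grasp_force: 24.8
```

move_arm:
  targets:
    - [0,0,0.15,0,0,0,0.8]
    - [0,0,0.0,0,0,0,0.8]
    - [0,0,0,0,0,0,0.8]

```text
time: 28.2
eef_pos: [0.6376, 0.1895, 0.2518]
ee_rot: [180.0, 0.0, 83.6]
force: [-0.7, 0.2, -1.7]
gripper_width: 0.137
grasp_force: 24.8
```

move_arm:
  targets:
    - [0,0,0.1,0,0,0,0.8]
    - [0,0,0.0,0,0,0,0.8]
    - [0,0,0,0,0,0,0.8]

```text
time: 28.5
eef_pos: [0.6378, 0.1895, 0.2512]
ee_rot: [180.0, 0.0, 83.6]
force: [-1.3, -1.2, 0.6]
gripper_width: 0.135
grasp_force: 25.3
```

Bearing on the peg now. Release and back off.

move_arm:
  targets:
    - [0,0,0.03,0,0,0,0.8]
    - [0,0,0,0,0,0,1.6]
    - [0,0,0,0,0,0,2.0]
    - [0,0,0,0,0,0,2.6]
    - [0,0,0,0,0,0,3.2]
    - [0,0,0,0,0,0,3.2]
    - [0,0,0,0,0,0,3.2]
    - [0,0,0,0,0,0,3.2]

```text
time: 29.3
eef_pos: [0.6376, 0.1895, 0.2504]
ee_rot: [-180.0, 0.0, 83.6]
force: [-0.7, 0.3, 0.1]
gripper_width: 0.379
grasp_force: 0.0
```

move_arm:
  targets:
    - [0,0,-0.6,0,0,0,3.2]
    - [0,0,-1.0,0,0,0,3.2]
    - [0,0,-2.0,0,0,0,3.2]
    - [0,0,-3.0,0,0,0,3.2]
    - [0,0,-3.0,0,0,0,3.2]
    - [0,-4,0,0,0,0,5]
    - [0,-4,0,0,0,0,5]
    - [0,-4,0,0,0,0,5]

```text
time: 30.1
eef_pos: [0.5175, 0.203, 0.3477]
ee_rot: [179.9, -0.0, 83.6]
force: [-0.0, 0.8, 0.7]
gripper_width: 0.585
grasp_force: 0.0
```

```bash
python3 s.py
python3 - <<'E'
from h import *
S=cal("scene");T=cal("top");s=r.grab_frame("scene");t=r.grab_frame("top")
for c in("yellow","green","violet"):
  print(c,"S",[b for b in blobs(mask(s,c)) if 200<b[0][0]<360 and 130<b[0][1]<290]);print(c,"T",[b[0] for b in blobs(mask(t,c)) if 150<b[0][1]<270])
print(proj(S,[[.638,.189,.227],[.638,.189,.185]]))
plan([.4506,.189,.33],90,5.0)
E
```

```text
30.1 [0.5175 0.203  0.3477] [179.906   -0.0394  83.5563] [-0.0299  0.7797  0.7133] [-0.0098  0.0065  0.0223] 0.0 0.5849981347249875 20.744739787214094
yellow S [([273.5, 240.3], [259, 217, 34, 44, 636])]
yellow T [[316.2, 175.1], [281.7, 207.7]]
green S [([333.0, 165.3], [323, 144, 20, 35, 300]), ([348.4, 162.4], [345, 159, 8, 8, 43]), ([350.5, 223.0], [335, 212, 32, 23, 403])]
green T [[211.3, 166.0], [197.1, 181.0]]
violet S [([284.2, 174.9], [276, 158, 17, 29, 235]), ([336.8, 185.9], [334, 182, 7, 9, 46]), ([340.1, 245.1], [321, 234, 37, 23, 482])]
violet T [[243.6, 163.1], [197.1, 248.1]]
[[334.3773 160.2482]
 [333.026  170.3022]]
t 30.2 n 2 d [-0.0628 -0.0144 -0.0178] rv [-0.002  -0.0002 -0.1102]
[-1.062, -3.041, 0.896, -0.001, -0.0, -0.055, 5.0]
[-0.892, -3.095, 0.893, -0.001, -0.0, -0.055, 5.0]
```

move_arm:
  targets:
    - [-1.1,-3.0,0.9,0,0,0,5]
    - [-0.9,-3.1,0.9,0,0,0,5]
    - [0,0,0,0,0,0,5]
    - [0,0,0,0,0,0,5]
    - [0,0,0,0,0,0,5]

```text
time: 30.7
eef_pos: [0.4573, 0.1902, 0.3296]
ee_rot: [179.9, -0.0, 83.6]
force: [0.9, 1.0, 0.7]
gripper_width: 0.583
grasp_force: 0.0
```

```bash
python3 s.py
python3 - <<'E'
from h import *
im=gauge("violet",(.4506,.1991));save(im,"gv")
h=cv2.cvtColor(im,cv2.COLOR_RGB2HSV);print(h[20:100:4,30:84:3,2])
E
```

```text
30.7 [0.4573 0.1902 0.3296] [179.8509  -0.0446  83.5749] [0.9272 0.9639 0.6915] [-0.0081 -0.0567  0.0523] 0.0 0.5827708691294883 21.020301151968535
blob [271.6318 169.2252] [ 246  143   52   59 2056]
disc [0.4506 0.1991] inliers 76 155
tab end points about centre (mm) 12
[[-4.9, -14.3], [-5.1, -15.3], [-4.2, -16.4], [-3.2, -16.6], [-2.1, -15.7], [-1.1, -15.8], [-0.1, -15.9], [0.9, -16.0], [1.9, -16.1], [2.9, -16.2], [3.9, -16.3], [4.0, -15.3]]
crop 211 117
[[158 157 158 145  82  77  84  87  86  84  84  82  84  83  78  81  79  87]
 [156 156 155 164  94  87  85  84 105 113 115 114 107  99  79  85  86  85]
 [155 151 159 158 159 144  94  88  87  90  88  86  85  89  92 105  89  85]
 [149 151 153 158 144  87  86  94  81  78  75  76  87  84  90  91  91  86]
 [163 164 151 169 212 137 182 211  99  80  85  85  87  85  89  87  87  86]
 [157 161 153 211 209 212 210 213 112  87  85  82  84  87  84  83  87  86]
 [154 159 190 209 209 207 208 213  98  64  66  68  79  90  88  85  90  90]
 [ 97  92 204 208 208 205 183  97  82  86  89  84 126  93  89  87  89  88]
 [ 86  83 146 149  88  83  87  90  85  
[... 161 characters left out ...]
 89  94 171 202 206 199]
 [ 81  96 114  99  86  90  90  81 155 206 119  81  75  90 207 207 199 204]
 [155 162 150 157  90  75 138 208 116  85  88  84  66 122 206 201 201 179]
 [158 160 156 162 161 184 206 205 133  85  87  83  86 206 203 199 162 152]
 [152 156 153 156 153 155 158 168 139  86  83  83 102 182 162 159 153 153]
 [153 160 154 156 151 151 156 154 135  86  87  86  98 150 154 163 164 159]
 [148 160 152 156 155 155 152 151 143  87  84  96 127 160 160 156 157 148]
 [163 157 158 154 157 154 161 152 149 149 157 153 152 152 155 160 153 155]
 [152 154 155 150 153 151 159 154 152 150 152 157 158 158 154 157 157 157]
 [151 162 151 151 151 155 147 155 157 155 154 162 149 155 157 154 152 150]]
```

Run:
```python
from h import *
z=np.load("violet.npz");C=(z["K"],z["M"],z["o"])
c,a=tab(C,(271.4,162),(272,203))
im=cv2.imread("pics/gv.png");v=im.max(2)
for y in(48,60,70,76,82,86,88):print(y,v[y,50:74].tolist())
plan([c[0],c[1],.112],a,5.0,1)
```

```text
tab [0.4522 0.2005 0.142 ] len 0.040830023897544365 wide dir 84.07989002321573
48 [88, 97, 84, 77, 82, 91, 90, 86, 90, 87, 89, 88, 90, 84, 78, 88, 126, 126, 107, 93, 86, 89, 89, 84]
60 [79, 87, 83, 75, 81, 85, 120, 168, 177, 187, 200, 203, 180, 110, 76, 72, 89, 103, 87, 94, 114, 139, 171, 183]
70 [204, 207, 210, 188, 129, 80, 86, 86, 87, 90, 86, 88, 89, 87, 82, 70, 72, 121, 174, 188, 202, 203, 204, 202]
76 [159, 168, 176, 170, 139, 88, 80, 86, 86, 87, 83, 83, 88, 83, 85, 75, 102, 153, 184, 182, 171, 161, 162, 157]
82 [152, 152, 150, 148, 134, 86, 79, 81, 86, 89, 85, 85, 81, 87, 80, 74, 102, 148, 157, 159, 158, 160, 158, 155]
86 [151, 153, 147, 153, 150, 155, 145, 150, 148, 152, 157, 157, 157, 160, 162, 159, 157, 158, 152, 156, 158, 160, 157, 152]
88 [156, 152, 147, 152, 149, 153, 147, 149, 150, 155, 157, 154, 154, 153, 154, 151, 152, 151, 153, 152, 158, 151, 155, 152]
t 30.8 n 1 d [-0.005   0.0103 -0.2173] rv [ 0.0021 -0.0006 -0.009 ]
[0.958, -0.66, 21.734, 0.002, -0.001, -0.009, 5.0]
```

move_arm:
  targets:
    - [1.0,-0.7,3.0,0,0,-0.009,5]
    - [0,0,4.5,0,0,0,5]
    - [0,0,4.5,0,0,0,5]
    - [0,0,4.5,0,0,0,5]
    - [0,0,3.2,0,0,0,5]
    - [0,0,2.0,0,0,0,5]
    - [0,0,0,0,0,0,5]
    - [0,0,0,0,0,0,5]
  grip_force: 25

```text
time: 31.55
eef_pos: [0.4508, 0.2008, 0.1117]
ee_rot: [180.0, 0.0, 84.1]
force: [-0.1, -0.3, 0.1]
gripper_width: 0.586
grasp_force: 0.0
```

move_arm:
  targets:
    - [0,0,0,0,0,0,3.0]
    - [0,0,0,0,0,0,2.0]
    - [0,0,0,0,0,0,0.8]
    - [0,0,0,0,0,0,0.8]
    - [0,0,0,0,0,0,0.8]
    - [0,0,0,0,0,0,0.8]
    - [0,0,0,0,0,0,0.8]
    - [0,0,0,0,0,0,0.8]

```text
time: 32.35
eef_pos: [0.4507, 0.2009, 0.1128]
ee_rot: [179.9, -0.0, 84.1]
force: [-0.5, -0.3, 7.0]
gripper_width: 0.137
grasp_force: 30.9
```

move_arm:
  targets:
    - [0,0,-1.0,0,0,0,0.8]
    - [0,0,-2.0,0,0,0,0.8]
    - [0,0,-3.0,0,0,0,0.8]
    - [0,0,-4.0,0,0,0,0.8]
    - [0,0,-4.0,0,0,0,0.8]
    - [0,0,-2.0,0,0,0,0.8]
    - [0,0,0,0,0,0,0.8]

```text
time: 33.05
eef_pos: [0.4515, 0.2012, 0.2752]
ee_rot: [179.6, -0.1, 84.1]
force: [0.3, 0.1, -2.6]
gripper_width: 0.134
grasp_force: 29.5
```

```bash
python3 s.py; python3 -c "
from h import *
plan([.5576,.0436,.2715],96.1,.8,5)"
```

```text
33.05 [0.4515 0.2012 0.2752] [179.6259  -0.1457  84.1103] [ 0.2541  0.1426 -2.5565] [-0.0526 -0.0288  0.0227] 29.53815221786499 0.1336605394517433 21.903778448995
t 33.0 n 5 d [ 0.1061 -0.1576 -0.0037] rv [ 0.0068 -0.0019 -0.2093]
[-2.918, 2.434, 0.082, 0.001, -0.0, -0.042, 0.8]
[-3.017, 2.31, 0.08, 0.001, -0.0, -0.042, 0.8]
[-3.111, 2.182, 0.078, 0.001, -0.0, -0.042, 0.8]
[-3.2, 2.05, 0.076, 0.001, -0.0, -0.042, 0.8]
[-3.283, 1.914, 0.075, 0.001, -0.0, -0.042, 0.8]
```

move_arm:
  targets:
    - [-2.9,2.4,0,0,0,-0.042,0.8]
    - [-3.0,2.3,0,0,0,-0.042,0.8]
    - [-3.1,2.2,0,0,0,-0.042,0.8]
    - [-3.2,2.1,0,0,0,-0.042,0.8]
    - [-3.3,1.9,0,0,0,-0.042,0.8]
    - [0,0,0,0,0,0,0.8]
    - [0,0,0,0,0,0,0.8]
    - [0,0,0,0,0,0,0.8]

```text
time: 33.85
eef_pos: [0.5544, 0.0439, 0.2702]
ee_rot: [-179.8, -0.0, 96.1]
force: [-0.5, 0.3, -3.6]
gripper_width: 0.135
grasp_force: 29.5
```

```bash
python3 s.py
python3 - <<'E'
from h import *
pegcheck("violet",(.657,.0542),6.09)
C=cal("wrist");u=np.array([.9944,.1061,0]);H=np.array([.657,.0542,0])
im=cv2.imread("pics/peg_violet.png");g=cv2.cvtColor(im,cv2.COLOR_BGR2GRAY)
print("along",[(round(s,3),int(g[tuple(np.round(proj(C,H+[0,0,.245]+s*u)[0][::-1]).astype(int))])) for s in np.arange(-.06,-.02,.003)])
print(proj(C,H+[0,0,.235]+.043*u),proj(C,H+[0,0,.258]+.043*u))
E
```

```text
33.85 [0.5544 0.0439 0.2702] [-179.8282   -0.05     96.1194] [-0.5114  0.3223 -3.6456] [0.0406 0.0084 0.0069] 29.461881816387177 0.13484660944625942 -8.725193265577088
-0.03 [90, 91, 100, 93, 90, 95, 95, 84, 56, 55, 72, 94, 94, 100, 102, 104, 100, 99, 98, 91, 115, 154, 170, 162, 165]
-0.015 [91, 94, 90, 92, 89, 91, 95, 91, 92, 94, 128, 165, 179, 186, 189, 177, 169, 160, 143, 117, 103, 139, 171, 173, 175]
0 [167, 171, 172, 169, 172, 172, 169, 169, 173, 172, 167, 161, 175, 183, 182, 176, 167, 160, 145, 124, 95, 130, 172, 168, 168]
0.015 [167, 164, 163, 165, 168, 167, 166, 167, 165, 167, 164, 157, 176, 182, 186, 180, 166, 165, 150, 123, 90, 94, 112, 106, 112]
0.03 [164, 162, 164, 172, 171, 166, 163, 169, 165, 161, 161, 157, 177, 179, 182, 178, 167, 161, 147, 133, 92, 84, 93, 99, 98]
head pred [592.2894 268.371 ] [([435.6, 169.0], [389, 145, 98, 62, 3813]), ([278.5, 250.7], [229, 183, 100, 172, 9158]), ([553.5, 250.9], [542, 225, 18, 51, 489])]
along [(np.float64(-0.06), 169), (np.float64(-0.057), 165), (np.float64(-0.054), 172), (np.float64(-0.051), 92), (np.float64(-0.048), 80), (np.float64(-0.045), 98), (np.float64(-0.042), 105), (np.float64(-0.039), 91), (np.float64(-0.036), 74), (np.float64(-0.033), 70), (np.float64(-0.03), 86), (np.float64(-0.027), 114), (np.float64(-0.024), 126), (np.float64(-0.021), 124)]
[[538.5088 251.1081]] [[572.675  268.5384]]
```

move_arm:
  targets:
    - [0.25,0.6,-0.2,0,0,0,0.8]
    - [0,1.4,0,0,0,0,0.8]
    - [0,1.8,0,0,0,0,0.8]
    - [0,2.0,0,0,0,0,0.8]
    - [0,1.8,0,0,0,0,0.8]
    - [0,1.5,0,0,0,0,0.8]
    - [0,0.8,0,0,0,0,0.8]
    - [0,0,0,0,0,0,0.8]

```text
time: 34.7
eef_pos: [0.6555, 0.0569, 0.2732]
ee_rot: [180.0, 0.0, 96.2]
force: [-0.6, 0.4, -2.4]
gripper_width: 0.137
grasp_force: 29.4
```

```bash
python3 s.py
```

```text
34.7 [0.6555 0.0569 0.2732] [179.9647   0.0069  96.169 ] [-0.5591  0.3859 -2.4263] [ 0.0422  0.0347 -0.0084] 29.42159414291382 0.13704478953891716 -7.21448769688195
```

move_arm:
  targets:
    - [0,0,0.5,0,0,0,0.8]
    - [0,0,0.5,0,0,0,0.8]
    - [0,0,0.5,0,0,0,0.8]
    - [0,0,0.3,0,0,0,0.8]
    - [0,0,0.2,0,0,0,0.8]
    - [0,0,0,0,0,0,0.8]
    - [0,0,0,0,0,0,0.8]

```text
time: 35.4
eef_pos: [0.6541, 0.0563, 0.2536]
ee_rot: [180.0, 0.0, 96.1]
force: [0.2, 0.4, -2.3]
gripper_width: 0.136
grasp_force: 29.5
```

move_arm:
  targets:
    - [0,0,0.15,0,0,0,0.8]
    - [0,0,0.0,0,0,0,0.8]
    - [0,0,0,0,0,0,0.8]

```text
time: 35.7
eef_pos: [0.6545, 0.0566, 0.2526]
ee_rot: [179.9, -0.0, 96.1]
force: [0.4, 1.4, 1.7]
gripper_width: 0.134
grasp_force: 29.9
```

Bearing on the peg. Release and retreat.

move_arm:
  targets:
    - [0,0,0,0,0,0,0.8]
    - [0,0,0,0,0,0,1.6]
    - [0,0,0,0,0,0,2.0]
    - [0,0,0,0,0,0,2.6]
    - [0,0,0,0,0,0,3.2]
    - [0,0,0,0,0,0,3.2]
    - [0,0,0,0,0,0,3.2]
    - [0,0,0,0,0,0,3.2]

```text
time: 36.5
eef_pos: [0.6541, 0.0564, 0.2519]
ee_rot: [-180.0, 0.0, 96.1]
force: [-0.4, -0.1, 0.7]
gripper_width: 0.374
grasp_force: 0.0
```

move_arm:
  targets:
    - [0,0,-0.6,0,0,0,3.2]
    - [0,0,-1.0,0,0,0,3.2]
    - [0,0,-2.0,0,0,0,3.2]
    - [0,0,-3.0,0,0,0,3.2]
    - [0,0,-3.0,0,0,0,3.2]
    - [0,-4,-1,0,0,0,5]
    - [0,-4,-1,0,0,0,5]
    - [0,-4,-1,0,0,0,5]

```text
time: 37.3
eef_pos: [0.5337, 0.0435, 0.3794]
ee_rot: [179.9, 0.0, 96.1]
force: [1.2, 0.1, 1.0]
gripper_width: 0.588
grasp_force: 0.0
```

move_arm:
  targets:
    - [0,-4,0,0,0,0,5]
    - [0,-4,0,0,0,0,5]
    - [0,-2,0,0,0,0,5]
    - [0,0,0,0,0,0,5]
    - [0,0,0,0,0,0,5]
    - [0,0,0,0,0,0,5]
    - [0,0,0,0,0,0,5]
    - [0,0,0,0,0,0,5]

```text
time: 38.1
eef_pos: [0.4361, 0.0329, 0.3778]
ee_rot: [-180.0, -0.0, 96.1]
force: [0.4, 0.1, -0.2]
gripper_width: 0.582
grasp_force: 0.0
```

```bash
python3 s.py
python3 - <<'E'
from h import *
s=r.grab_frame("scene");t=r.grab_frame("top")
o=np.zeros((600,800,3),np.uint8);o[:,:520]=cv2.resize(s[105:315,165:347],(520,600),interpolation=cv2.INTER_CUBIC)
o[:150,520:]=cv2.resize(t[140:275,120:372],(280,150));o[160:440,520:]=cv2.resize(t[145:215,270:340],(280,280),interpolation=cv2.INTER_CUBIC)
save(o,"fin")
E
```

```text
38.1 [0.4361 0.0329 0.3778] [-179.9707   -0.0016   96.14  ] [ 0.4086  0.1235 -0.2129] [-0.0187 -0.0406 -0.0046] 0.0 0.581973596600075 -10.882821831109128
```

View pics/fin.png

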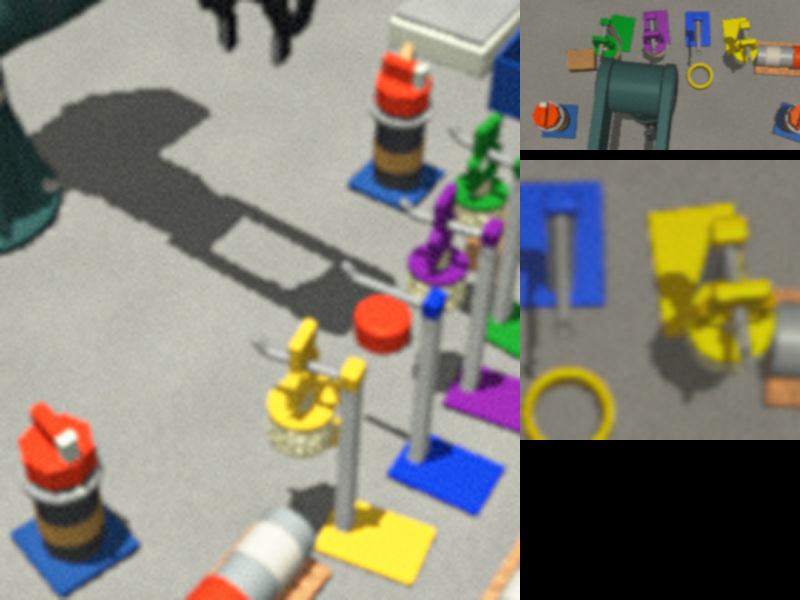

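All three gauges hang on their own pegs, and both caps' white ends point to their home direction. I'll let things settle briefly and hand in.

move_arm:
  targets:
    - [0,0,0,0,0,0,5]
    - [0,0,0,0,0,0,5]
    - [0,0,0,0,0,0,5]
    - [0,0,0,0,0,0,5]
    - [0,0,0,0,0,0,5]
    - [0,0,0,0,0,0,5]
    - [0,0,0,0,0,0,5]
    - [0,0,0,0,0,0,5]

```text
time: 39.0
eef_pos: [0.4353, 0.0329, 0.378]
ee_rot: [-180.0, 0.0, 96.1]
force: [0.1, 0.0, 0.3]
gripper_width: 0.585
grasp_force: 0.0
```

Run:
```python
from h import *
for i in range(2):
    s=r.grab_frame("scene")
    print([[b[0] for b in blobs(mask(s,c),150) if 220<b[0][0]<345 and 140<b[0][1]<260] for c in("yellow","green","violet")])
    for _ in range(6):r.grab_frame("scene")
print(r.close_job())
```

```text
[[[273.3, 239.9]], [[333.3, 165.2]], [[318.3, 191.7], [340.2, 245.1]]]
[[[273.4, 240.1]], [[333.4, 165.0]], [[318.3, 191.6], [340.2, 245.1]]]
the job is handed in; nothing more can be done
None
```

Both caps are screwed home to their stops, the yellow, green and violet gauges hang still on their own pegs (no blue gauge was on the bench), and the job is handed in at about 40 s; finger force read up to 35.1 N (25–28 N commanded), just over the 35 N asked and below the 45 N cracking load.

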